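Hang the cast hair bands under the curing lamp

ROBOT

A 6-joint arm with a two-finger parallel gripper is mounted at the origin on the work surface. World frame = base frame: x ahead of the robot, y to its left, z up, the work surface at z = 0. Lengths are in m, angles in degrees, forces in N, time in s.
With the tool pointing down it reaches from about 0.375 to 0.9 m from the base axis. Payload 3.1 kg.
Tool frame: the origin (TCP) lies between the finger pads, 19 mm behind the fingertips; this is the grasp point; z points along the fingers, x is the direction in which the jaws open and shut, and the axes are right-handed (so a half turn about z gives the same grasp; the last joint's range is limited). The gripper opens to 87 mm and grips with 3 to 60 N. Pads are 19 mm wide; open, the fingers measure 117 mm over their backs; the gripper's body (75 mm by 190 mm) begins 51 mm behind the grasp point.
Start: joints at [-83.337, 30.224, 82.088, -0, 67.689, -10.227], TCP at [0.182, -0.598, 0.241] pointing down, gripper open.
Joint ranges: [-176.69, 176.69], [-43.24, 126.21], [12.49, 139.97], [-82, 262], [0, 151.66], [-163.58, 163.58]. Speed limits (degrees/s): [159.86, 159.86, 180, 180, 180, 180].

INTERFACE

Orientations are given as a 3x3 rotation matrix whose columns are the frame's x, y, z axes.
In Python, from rig import bot, capture, recognise, place_of gives the robot as it stands.
- The arm moves only by the tool send_rows, never from a script. Its argument "motion" is a list of rows, each a list of 2 entries, a list of its own where there are three numbers: the shift along the tool's x, y, z in mm, then the turn about the tool's z in rad. A call has exactly 5 rows; each row shifts and turns the pose as measured when the row begins, along the tool's axes as they then stand; what a row does not reach is not made up. A row lasts 1/12 s, in which the tool goes at most 41.7 mm and 7.16 degrees, less where a joint would pass 70% of its speed; a pose out of reach is approached as far as the arm can. A call with a gripper value outside its range is refused whole. "gripper" is the closure, from 0 (fully open) to 1 (shut), set as the call begins (left out, the last holds). The fingers move at their own pace and stop on an object; the grip force is fixed at half the most. Time passes only in rows, so rows that do not move let the fingers close, or fill a call up. It gives the time, the measured TCP pose, the force and the opening at its end, in the units of the state.
- bot.read_state(): the state, without advancing time (a new reading comes with each control period).
- capture(name): name is "scene" or "top"; returns a dict with "image" (420x560x3 uint8, blue, green, red), "fx", "fy", "cx", "cy" (pixels), "rvec" (rotation vector, rad) and "tvec" (3), from world to camera coordinates, as OpenCV has them. Camera axes: x right, y down, z forward; pixel columns grow to the right and rows downward; lengths in m; the calibration is good to about 2 mm. A picture is of the moment at which its call begins. There is no depth.
- bot.hand_in(): hands the job in, once; it reports no verdict.
Trained networks look in the newest picture that a camera, given by its name, has taken for a name from the list of things; names that differ only in an ending like _2 or _b are one class to them, and where a whole thing is asked for, a point or a joint stands for the part that bears it (a point fixed in the world has none). Each returns a list of dicts, best first, with "p" (0 to 1); they miss things now and then, are a little off and sometimes report something else, mostly with a low value. They report only what shows in the picture. A call takes as long as a camera call. They do not tell look-alikes from the thing itself.
- recognise(camera, target): "xy" ([column, row] in pixels, amid what is visible of it).
- place_of(camera, target): "xy" ([column, row] in pixels: a listed point, or the origin of a listed thing).
The state is a dict: "time_s": time; "joint_positions": joint angles; "qvel": joint speeds; "tau": joint torques, N m; "position": TCP position; "tcp_rot": TCP orientation; "force": force on the tool from outside, world axes, zero at the start; "moment": the same for the moment, N m; "opening": opening from 0.0 (shut) to 1.0 (fully open).
Only numpy, scipy, OpenCV 4.12 (cv2) and the standard library are available. Lean on these libraries where they do the work, as an engineer would, in place of code of your own. Each camera call takes 0.05 s, during which the arm holds its last target.

TASK

Lift the cast hair bands out of the mould and pick the green and orange ones out of the cluttered bin, and hang them all over the stand's bar like saddles, a leg on each side of the bar, with a visible gap between neighbours. When all of them hang still, press the lamp's green button fully down and let it go. Leave the pill box and the battery dispenser in the bin, and do not disturb the other things on the desk.

Things in the scene. Friction and masses are not known exactly. Their poses are not given: they have to be found in the camera images.
- band_red: red resin hair band: rigid upright arch with a white-striped knot on top, 70 g. Origin midway between the feet; z up, x along the span (96 mm), y along the width (30 mm). 6 mm thick, crown top 80 mm above the feet. Knot 24 (x) by 30 (y) mm, 80 to 108 mm above the feet, flush with the band in y: grip along y (TCP 97 mm up) or along x (101 mm). Starts in the mould, or absent (None).
- band_red_saddle (a point): underside of the red band's crown, 74 mm above its feet, a shallow V (sides slope 21 degrees) that rests on the bar when hung, then about 9 mm above the bar's axis; z up, y along the width
- band_blue: blue resin hair band: rigid upright arch with a white-striped knot on top, 70 g. Origin midway between the feet; z up, x along the span (96 mm), y along the width (30 mm). 6 mm thick, crown top 80 mm above the feet. Knot 24 (x) by 30 (y) mm, 80 to 108 mm above the feet, flush with the band in y: grip along y (TCP 97 mm up) or along x (101 mm). Starts in the mould, or absent (None).
- band_blue_saddle (a point): underside of the blue band's crown, 74 mm above its feet, a shallow V (sides slope 21 degrees) that rests on the bar when hung, then about 9 mm above the bar's axis; z up, y along the width
- band_yellow: yellow resin hair band: rigid upright arch with a white-striped knot on top, 70 g. Origin midway between the feet; z up, x along the span (96 mm), y along the width (30 mm). 6 mm thick, crown top 80 mm above the feet. Knot 24 (x) by 30 (y) mm, 80 to 108 mm above the feet, flush with the band in y: grip along y (TCP 97 mm up) or along x (101 mm). Starts in the mould, or absent (None).
- band_yellow_saddle (a point): underside of the yellow band's crown, 74 mm above its feet, a shallow V (sides slope 21 degrees) that rests on the bar when hung, then about 9 mm above the bar's axis; z up, y along the width
- band_green: green resin hair band: rigid upright arch with a white-striped knot on top, 70 g. Origin midway between the feet; z up, x along the span (96 mm), y along the width (30 mm). 6 mm thick, crown top 80 mm above the feet. Knot 24 (x) by 30 (y) mm, 80 to 108 mm above the feet, flush with the band in y: grip along y (TCP 97 mm up) or along x (101 mm). Starts standing in the bin.
- band_green_saddle (a point): underside of the green band's crown, 74 mm above its feet, a shallow V (sides slope 21 degrees) that rests on the bar when hung, then about 9 mm above the bar's axis; z up, y along the width
- band_orange: orange resin hair band: rigid upright arch with a white-striped knot on top, 70 g. Origin midway between the feet; z up, x along the span (96 mm), y along the width (30 mm). 6 mm thick, crown top 80 mm above the feet. Knot 24 (x) by 30 (y) mm, 80 to 108 mm above the feet, flush with the band in y: grip along y (TCP 97 mm up) or along x (101 mm). Starts standing in the bin.
- band_orange_saddle (a point): underside of the orange band's crown, 74 mm above its feet, a shallow V (sides slope 21 degrees) that rests on the bar when hung, then about 9 mm above the bar's axis; z up, y along the width
- mould: grey open mould, fixed, 125 (x) by 190 (y) by 40 mm. Origin: centre of underside. Cavities at y = -60, 0, 60 mm: two pockets 13 by 37 mm, 30 mm deep, at x = -45 and 45 mm, and between them a core 50 by 26 mm rising 20 mm above the block. A band in it has the block's axes, one leg per pocket, feet 10 mm above the desk; lift it 65 mm straight up to clear all.
- bin: open wooden bin, 150 (x) by 250 (y) by 50 mm high, walls and floor 5 mm, fixed. Origin: centre of its underside.
- stand: fixed wooden stand with a round horizontal bar along its y axis, 16 mm in diameter, its axis 130 mm above the desk, between two posts at y = -200 and +200 mm whose tops end level with the bar's top. Origin on the desk below the bar's middle. Feet 120 mm long (x) and 18 mm high under the posts.
- bar_mid (a point): middle of the stand's bar, on its axis; y along the bar, z up
- lamp_button (a joint): the curing lamp's round green push button (36 mm across) in a white housing on the desk, pressed straight down: 0 up, 0.006 m fully down; springs back; about 5 N
- lamp_button_top (a point): middle of the top face of the green button
- pill_box: plastic pill box with a blue hinged lid, 90 by 42 by 26 mm, lies in the bin. Origin: centre of its underside.
- dispenser: grey battery dispenser with a black twist cap, 90 by 36 by 36 mm, lies in the bin. Origin: centre of its underside.
- coaster: round marble coaster, 150 mm across, 10 mm high, fixed. Origin: centre of its underside.
- charging_case: pearl-white charging case, 62 by 48 by 24 mm, on the coaster. Origin: centre of its underside.
- tealight_holder: empty ceramic tealight holder, 54 mm across, 32 mm high, on the coaster. Origin: centre of its underside.
- tweezer: stainless steel tweezer, 115 mm long, lies on the desk. Origin: centre of its underside.
- resin_bottle: amber resin bottle, 56 mm across, 115 mm high, on the desk. Origin: centre of its underside.
- brush: brush lying on the desk. Origin: near its middle.
There are look-alikes about, which are no part of the job. Leave any brown or yellow look-alike of the dispenser alone. Of the things like the band_yellow, leave any that is black; of the rest the smaller one is meant.

How it is judged (in metres and radians):
On the way, in this order (a step that is already met when the one before it is completed fails the run):
1. all hair bands hang astride the bar, apart from one another (horizontal distance between each of band_red_saddle, band_blue_saddle, band_yellow_saddle, band_green_saddle, band_orange_saddle and bar_mid below 0.185 m and x of band_red_saddle in the frame of bar_mid between -0.02 and 0.02 m and z of band_red_saddle in the frame of bar_mid between -0.002 and 0.022 m and angle between each of band_red, band_blue, band_yellow, band_green, band_orange's own z axis and vertical below 0.4 rad and angle between the y axis of each of band_red, band_blue, band_yellow, band_green, band_orange and the y axis of bar_mid, either way round below 0.5 rad and linear speed of each of band_red, band_blue, band_yellow, band_green, band_orange below 0.03 m/s and contact force between each of band_red, band_blue, band_yellow, band_green, band_orange and stand above 0.1 N and x of band_blue_saddle in the frame of bar_mid between -0.02 and 0.02 m and z of band_blue_saddle in the frame of bar_mid between -0.002 and 0.022 m and x of band_yellow_saddle in the frame of bar_mid between -0.02 and 0.02 m and z of band_yellow_saddle in the frame of bar_mid between -0.002 and 0.022 m and x of band_green_saddle in the frame of bar_mid between -0.02 and 0.02 m and z of band_green_saddle in the frame of bar_mid between -0.002 and 0.022 m and x of band_orange_saddle in the frame of bar_mid between -0.02 and 0.02 m and z of band_orange_saddle in the frame of bar_mid between -0.002 and 0.022 m and horizontal distance between band_red_saddle and band_blue_saddle above 0.036 m and horizontal distance between each of band_red_saddle, band_blue_saddle and band_yellow_saddle above 0.036 m and horizontal distance between each of band_red_saddle, band_blue_saddle, band_yellow_saddle and band_green_saddle above 0.036 m and horizontal distance between each of band_red_saddle, band_blue_saddle, band_yellow_saddle, band_green_saddle and band_orange_saddle above 0.036 m), for 0.2 s.
2. the lamp's button is pressed fully down (value of joint lamp_button above 0.0045 m), for 0.05 s.
At the end, for the whole second after the job is handed in: each band rests still astride the bar: crown within 20 mm of the bar's axis, upright to 0.4 rad, square to 0.5 rad, within 185 mm of the bar's middle, 36 mm or more between centres (bands are 30 mm wide); button up; pill box and dispenser in the bin (all of step 1 and x of pill_box in the frame of bin between -0.075 and 0.075 m and y of pill_box in the frame of bin between -0.125 and 0.125 m and height (world z) of each of pill_box, dispenser below 0.05 m and x of dispenser in the frame of bin between -0.075 and 0.075 m and y of dispenser in the frame of bin between -0.125 and 0.125 m and value of joint lamp_button below 0.002 m); the robot touches nothing.
It fails at once if the charging case is moved by more than 30 mm (distance of charging_case from where it was at the start of the episode above 0.03 m).
It fails at once if the tealight holder is moved by more than 30 mm (distance of tealight_holder from where it was at the start of the episode above 0.03 m).
It fails at once if the tweezer is moved by more than 30 mm (distance of tweezer from where it was at the start of the episode above 0.03 m).
It fails at once if the resin bottle is moved by more than 30 mm (distance of resin_bottle from where it was at the start of the episode above 0.03 m).
It fails at once if the brush is moved by more than 30 mm (distance of brush from where it was at the start of the episode above 0.03 m).
Of band_red, band_blue, band_yellow only 2 to 3 are there at a start; the rules pass over those that are not, and their reading is None.
At some moment in a run one of pill_box, dispenser may be knocked a few centimetres aside while the robot is not near it.
Once in a run the grip may slacken for a moment while it holds something.
It also fails if it takes over 208 s, if anything falls off the work surface, if the arm or the gripper's body presses on something with over 40 N, if the wrist force passes 120 N, or if a joint passes its speed limit or range.

## Working session

There is one attempt and no reset: what is moved stays moved. The work goes in short steps, Python scripts to look and compute and a tool call to move; the robot and the scene stay as the last step left them, time stands still between calls to the robot, and variables do not carry over. Pictures are saved under pics/ and viewed, and the job is handed in when it is done.

Besides the shell and the picture viewer there is one more tool, called after "Emit:" by a JSON object that holds its "op" and its "data", one argument or row to a line. send_rows: Moves the arm, as the interface text tells. Its arguments: {"type":"object","properties":{"motion":{"type":"array","items":{"type":"array"}},"gripper":{"type":"number"}},"required":["motion"]}

```bash
ls; mkdir -p pics
python3 - <<'E'
from rig import bot, capture, recognise, place_of
import cv2,json
s=bot.read_state();print({k:s[k] for k in('time_s','position','tcp_rot','opening','force')})
for c in('scene','top'):
    d=capture(c);cv2.imwrite(f'pics/{c}0.png',d['image']);print(c,d['fx'],d['cx'],d['rvec'],d['tvec'])
E
```

```text
pics
{'time_s': 0.0, 'position': array([ 0.18152955, -0.59733033,  0.24026526]), 'tcp_rot': array([[ 2.90554281e-01, -9.56858471e-01, -2.74808058e-04],
       [-9.56856119e-01, -2.90554185e-01,  2.15250205e-03],
       [-2.13948645e-03, -3.62466914e-04, -9.99997646e-01]]), 'opening': 0.9984130142045531, 'force': array([-0.47221945,  0.15733793,  0.09404889])}
scene 382.1008864492375 272.90850621147763 [ 1.66257462  1.93638244 -0.78335658] [ 0.11577183 -0.28061032  1.42184591]
top 398.50201063652935 278.70818617774376 [ 2.1489419  -2.1211101   0.12783428] [-0.00723882  0.51355045  1.03161066]
```

View pics/scene0.png

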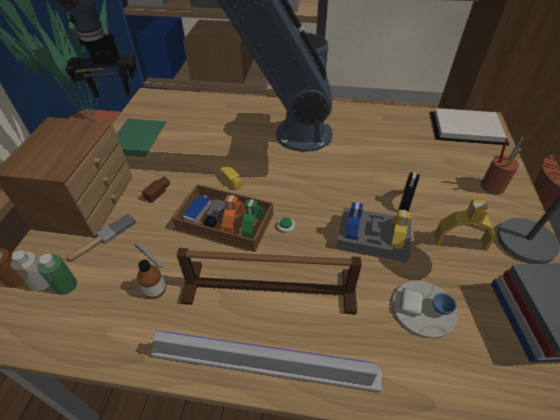

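View pics/top0.png

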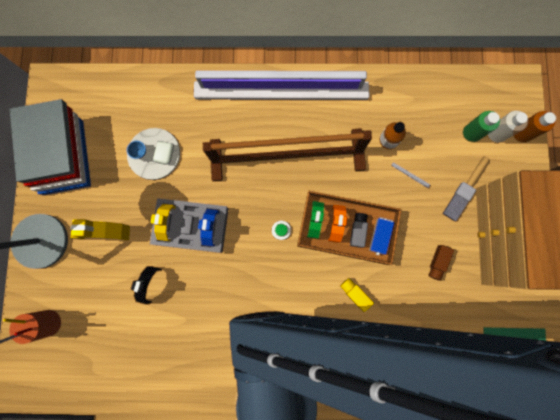

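Both pictures agree on the layout. The blue band (top 208,226) and a yellow one (160,222) are in the mould, with no red. Green (317,218), orange (340,222), the dispenser (360,230) and the pill box (382,236) are in the bin. The stand is at about (290,150) and the button at (282,230). Yellow candidates are the mould one at top (160,222) and a bigger arch at top (100,230), and a black arch stands at (147,285). The mould one is smaller, so it fits.

```bash
cat > h.py <<'E'
from rig import bot, capture, recognise, place_of
import cv2, numpy as np
def cam(name):
    d=capture(name);R=cv2.Rodrigues(np.array(d['rvec'],float))[0];t=np.array(d['tvec'],float).ravel()
    d['R']=R;d['t']=t;d['C']=-R.T@t
    d['K']=np.array([[d['fx'],0,d['cx']],[0,d['fy'],d['cy']],[0,0,1.]])
    return d
def ray(d,xy):
    v=d['R'].T@np.linalg.solve(d['K'],[xy[0],xy[1],1.]);return v/np.linalg.norm(v)
def onz(d,xy,z):
    v=ray(d,xy);return d['C']+v*(z-d['C'][2])/v[2]
def proj(d,P):
    P=np.atleast_2d(P);q=cv2.projectPoints(P.astype(float),np.array(d['rvec'],float),np.array(d['tvec'],float),d['K'],None)[0];return q.reshape(-1,2)
def tri(a,xa,b,xb):
    va,vb=ray(a,xa),ray(b,xb)
    A=np.stack([va,-vb],1);s=np.linalg.lstsq(A,b['C']-a['C'],rcond=None)[0]
    p,q=a['C']+va*s[0],b['C']+vb*s[1];return (p+q)/2,np.linalg.norm(p-q)
E
python3 - <<'E'
from h import *
np.set_printoptions(precision=4,suppress=True)
S=cam('scene');T=cam('top');print(S['C'],T['C'])
for n in ['band_red','band_blue','band_yellow','band_green','band_orange','band_blue_saddle','band_yellow_saddle','band_green_saddle','band_orange_saddle','mould','bin','stand','bar_mid','lamp_button_top','pill_box','dispenser','charging_case','tealight_holder','resin_bottle','tweezer']:
    a=place_of('scene',n);b=place_of('top',n)
    print(n,'S',[(np.round(x['xy'],1).tolist(),round(x['p'],2)) for x in a[:3]],'T',[(np.round(x['xy'],1).tolist(),round(x['p'],2)) for x in b[:3]])
    if a and b: print('   tri',*tri(S,a[0]['xy'],T,b[0]['xy']))
E
python3 - <<'E'
import cv2,numpy as np
t=cv2.imread('pics/top0.png');s=cv2.imread('pics/scene0.png')
a=cv2.resize(t[190:310,60:240],(720,480),interpolation=cv2.INTER_CUBIC)
cv2.imwrite('pics/crop_yel.png',a)
b=cv2.resize(t[185:270,265:415],None,fx=5,fy=5,interpolation=cv2.INTER_CUBIC)
cv2.imwrite('pics/crop_bin.png',b)
b=cv2.resize(s[165:265,330:500],None,fx=4.5,fy=4.5,interpolation=cv2.INTER_CUBIC)
cv2.imwrite('pics/crop_yelS.png',b)
E
```

```text
[1.1805 0.0845 0.8445] [ 0.3602 -0.0279  1.0943]
band_red S [] T [([333.7, 223.3], 0.36)]
band_blue S [([350.3, 229.6], 0.64), ([399.8, 222.7], 0.21)] T [([213.5, 227.7], 0.63), ([163.0, 157.5], 0.58), ([358.4, 228.6], 0.53)]
   tri [0.4607 0.1767 0.0197] 0.0007642260464892473
band_yellow S [([395.8, 239.2], 0.63), ([398.2, 199.7], 0.62), ([253.1, 228.5], 0.16)] T [([150.7, 282.3], 0.97), ([104.1, 230.1], 0.89), ([166.8, 224.7], 0.68)]
   tri [ 0.3065  0.377  -0.1697] 0.0513634218481141
band_green S [] T [([310.1, 220.5], 0.81)]
band_orange S [([234.8, 222.1], 0.83), ([394.9, 239.2], 0.65)] T [([333.2, 225.1], 0.9)]
   tri [ 0.4732 -0.1513  0.0119] 0.005066854478910396
band_blue_saddle S [([355.4, 216.1], 0.67)] T [([409.1, 175.0], 0.64), ([209.1, 226.0], 0.56)]
   tri [ 0.5989 -0.0444  0.3462] 0.4322244837421322
band_yellow_saddle S [([474.5, 220.8], 0.86), ([398.8, 223.2], 0.77), ([413.6, 182.6], 0.66)] T [([143.1, 285.0], 0.97), ([87.5, 228.7], 0.86), ([160.5, 222.3], 0.7)]
   tri [ 0.3142  0.4743 -0.0565] 0.16723095740416455
band_green_saddle S [([247.5, 212.4], 0.61)] T [([318.9
[... 888 characters left out ...]
5)] T [([437.6, 260.1], 0.86), ([358.6, 230.1], 0.82), ([354.3, 292.8], 0.65)]
   tri [ 0.3831 -0.3448 -0.048 ] 0.19421651635546575
charging_case S [([409.7, 303.1], 0.83)] T [([163.8, 154.3], 0.6), ([382.5, 234.1], 0.56)]
   tri [0.6673 0.3254 0.0119] 0.0021381129817991
tealight_holder S [([440.0, 308.5], 0.8)] T [([137.9, 153.8], 0.53)]
   tri [0.6689 0.3985 0.0087] 0.005780310083669141
resin_bottle S [([155.9, 291.2], 0.73), ([251.6, 230.6], 0.62), ([249.9, 210.8], 0.26)] T [([389.7, 141.0], 0.68)]
   tri [ 0.7165 -0.3101 -0.0084] 0.005133234669081411
tweezer S [([151.6, 258.3], 0.64)] T [([412.5, 173.4], 0.46), ([338.8, 217.8], 0.18)]
   tri [ 0.6205 -0.3648 -0.006 ] 0.016397178242503273
```

View pics/crop_yel.png

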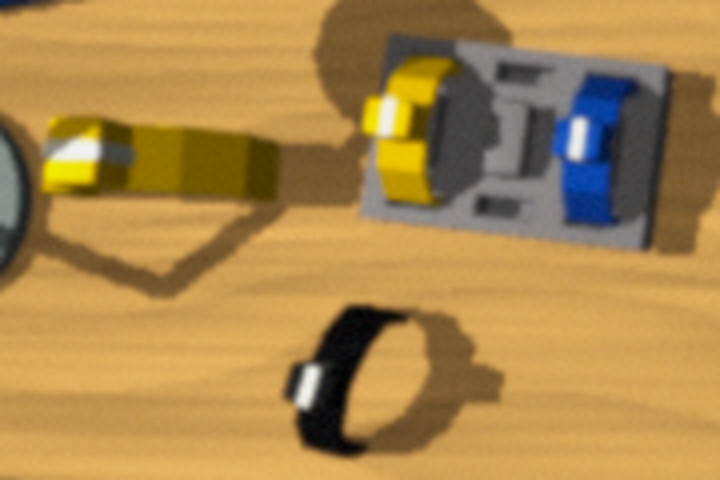

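View pics/crop_bin.png

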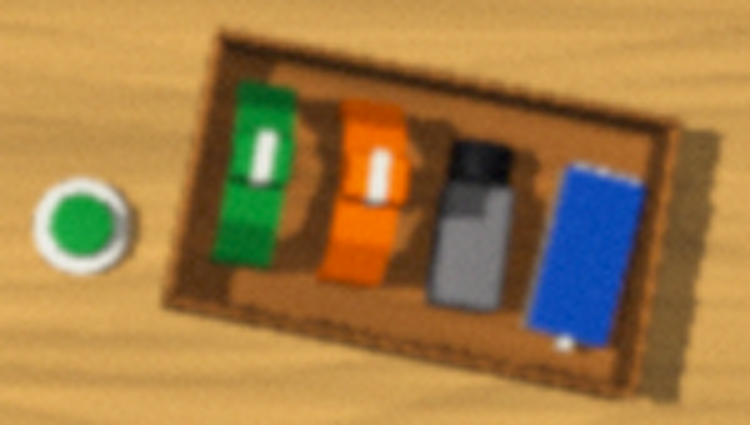

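View pics/crop_yelS.png

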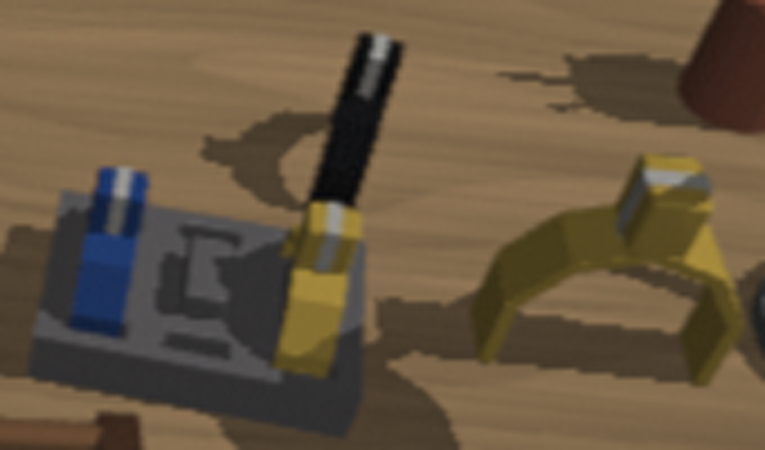

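The crop confirms it: the mould's yellow band (crop 400,120) is clearly smaller than the free-standing arch (crop 160,155). The black one (crop 340,380) is left alone, and the middle cavity is empty. Next I'll fit poses to the silhouettes.

```bash
cat > fit.py <<'E'
from h import *
from scipy.optimize import minimize
# arch profile outer (mm): legs + slopes + crown
prof=np.array([[-48,0],[-48,40],[-38,62],[-15,78],[0,80],[15,78],[38,62],[48,40],[48,0]])/1e3
inn=np.array([[-42,0],[-42,38],[-34,56],[-13,72],[0,74],[13,72],[34,56],[42,38],[42,0]])/1e3
def place(P,x,y,z,yaw):
    c,s=np.cos(yaw),np.sin(yaw);return P@np.array([[c,s,0],[-s,c,0],[0,0,1]])+[x,y,z]
def band_polys(p,z):
    out=[]
    for i in range(len(prof)-1):
        q=[[a[0],w,a[1]] for a in(prof[i],prof[i+1],inn[i],inn[i+1]) for w in(-.015,.015)]
        out.append(place(np.array(q),p[0],p[1],z,p[2]))
    k=np.array([[a,b,c] for a in(-.012,.012) for b in(-.015,.015) for c in(.08,.108)])
    out.append(place(k,p[0],p[1],z,p[2]));return out
def render(d,polys,k=3):
    m=np.zeros((420*k,560*k),np.uint8)
    for P in polys:
        h=cv2.convexHull((proj(d,P)*k+k/2).astype(np.float32)).astype(np.int32);cv2.fillConvexPoly(m,h,255)
    return cv2.resize(m,(560,420),interpolation=cv2.INTER_AREA)/255.
rng={'blue':((100,110,50),(130,255,255)),'yellow':((22,110,60),(34,255,255)),'green':((45,110,30),(85,255,255)),'orange':((5,200,130),(15,255,255))}
def mask(d,col,p,z,pad=12):
    hsv=cv2.cvtColor(d['image'],cv2.COLOR_BGR2HSV);m=cv2.inRange(hsv,*rng[col]).astype(np.uint8)
    w=(render(d,band_polys(p,z),1)>0).astype(np.uint8);w=cv2.dilate(w,np.ones((2*pad+1,)*2,np.uint8))
    m=cv2.morphologyEx(m&(w*255),cv2.MORPH_CLOSE,np.ones((5,5),np.uint8))
    return m/255.
def fit(ds,col,p0,z,pad=12):
    p=np.array(p0,float)
    ms=[mask(d,col,p,z,pad) for d in ds]
    def f(q):
        p=[q[0],q[1],q[2]];c=0
        for d,m in zip(ds,ms):
            r=render(d,band_polys(p,z));c+=1-np.minimum(r,m).sum()/max(np.maximum(r,m).sum(),1)
        return c
    s=np.array([[0,0,0],[.01,0,0],[0,.01,0],[0,0,.15]])+p
    r=minimize(f,p,method='Nelder-Mead',options=dict(initial_simplex=s,xatol=2e-4,fatol=1e-4,maxiter=120))
    return r.x,r.fun
E
python3 - <<'E'
from fit import *
import pickle
np.set_printoptions(precision=4,suppress=True)
S=cam('scene');T=cam('top')
g={'blue':((355.4,216.1),(209.1,226),.084,.010),'yellow':((398.8,223.2),(160.5,222.3),.084,.010),'green':((247.5,212.4),(318.9,216.3),.079,.005),'orange':((232.6,208.4),(339.9,219.7),.079,.005)}
I={'S':S['image'].copy(),'T':T['image'].copy()}
for c,(a,b,zs,z) in g.items():
    pa,pb=onz(S,a,zs),onz(T,b,zs);p0=[*(pa+pb)[:2]/2,-.1]
    p,fu=fit([S,T],c,p0,z);pt,ft=fit([T],c,p0,z);ps,fs=fit([S],c,p0,z)
    print(c,pa[:2],pb[:2],'fit',p,round(fu,3),'T',pt,round(ft,3),'S',ps,round(fs,3))
    for n,d in(('S',S),('T',T)):
        m=(render(d,band_polys(p,z),1)>0).astype(np.uint8);cs=cv2.findContours(m,cv2.RETR_EXTERNAL,cv2.CHAIN_APPROX_NONE)[0];cv2.drawContours(I[n],cs,-1,(255,0,255),1)
a=cv2.resize(I['T'][185:270,130:420],(800,235),interpolation=cv2.INTER_NEAREST);b=cv2.resize(I['S'][175:265,180:430],(800,288),interpolation=cv2.INTER_NEAREST)
cv2.imwrite('pics/ov1.png',np.vstack([a,b]))
E
```

```text
blue [0.4671 0.1824] [0.459  0.1756] fit [ 0.4604  0.181  -0.1133] 0.346 T [ 0.4596  0.1819 -0.0813] 0.084 S [ 0.456   0.1815 -0.1232] 0.255
yellow [0.4763 0.295 ] [0.4669 0.3013] fit [ 0.4728  0.3007 -0.1167] 0.313 T [ 0.4725  0.3015 -0.0841] 0.083 S [ 0.4654  0.3024 -0.1462] 0.212
green [ 0.4907 -0.1082] [ 0.4879 -0.1049] fit [ 0.4861 -0.0982 -0.1301] 0.452 T [ 0.4851 -0.0979 -0.149 ] 0.138 S [ 0.4826 -0.1002 -0.083 ] 0.3
orange [ 0.4818 -0.1521] [ 0.4798 -0.1585] fit [ 0.4792 -0.1561 -0.1389] 1.21 T [ 0.4792 -0.1561 -0.1389] 0.21 S [ 0.4808 -0.1553 -0.1   ] 1.0
```

View pics/ov1.png

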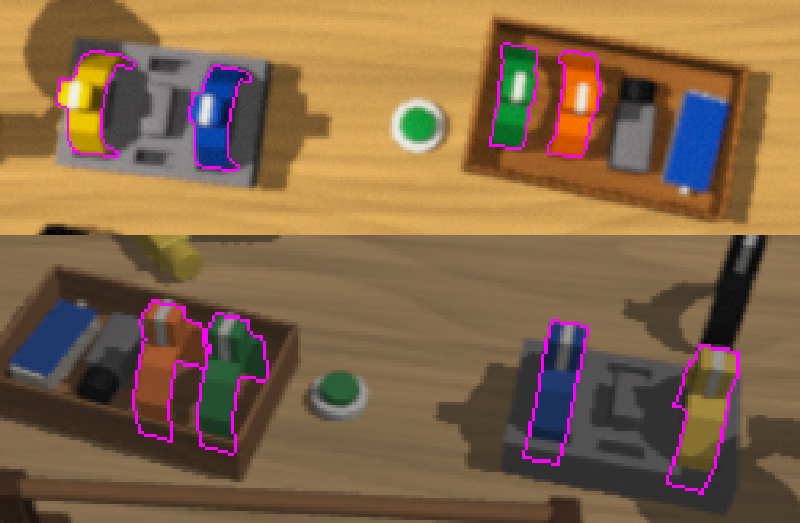

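The overlays fit within a pixel or two: blue, yellow, green and orange all match, and the feet in the mould pockets are hidden as expected. Now the stand and button.

Run:
```python
import cv2,numpy as np
t=cv2.imread('pics/top0.png');s=cv2.imread('pics/scene0.png')
a=cv2.resize(t[125:185,195:380],None,fx=4.3,fy=4.3,interpolation=cv2.INTER_CUBIC)
b=cv2.resize(s[240:320,170:370],None,fx=4,fy=4,interpolation=cv2.INTER_CUBIC)
a=cv2.copyMakeBorder(a,0,0,0,5,cv2.BORDER_CONSTANT);print(a.shape,b.shape)
cv2.imwrite('pics/st_t.png',a);cv2.imwrite('pics/st_s.png',b)
```

```text
(258, 801, 3) (320, 800, 3)
```

View pics/st_t.png

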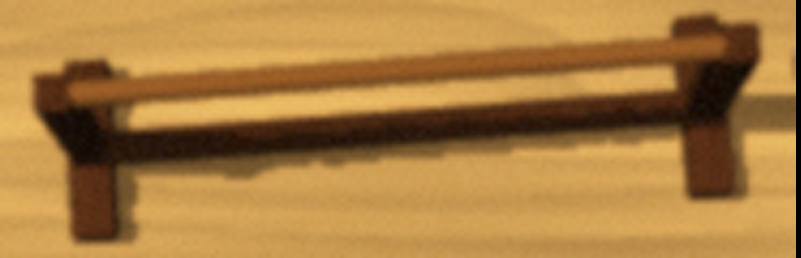

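View pics/st_s.png

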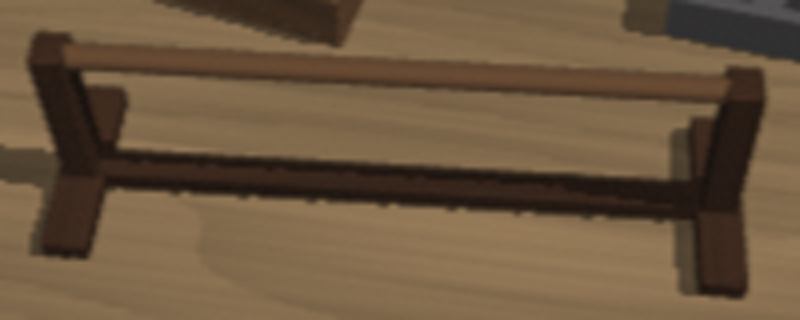

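Run:
```python
from h import *
np.set_printoptions(precision=4,suppress=True)
S=cam('scene');T=cam('top')
A,ea=tri(S,(352,262.5),T,(210.8,146.6));B,eb=tri(S,(186.3,254),T,(363.6,135.7))
print(A,ea,B,eb,'mid',(A+B)/2,'len',np.linalg.norm(A-B),'yaw',-np.arctan2((A-B)[0],(A-B)[1]))
for d,a,b in((S,(352,262.5),(186.3,254)),(T,(210.8,146.6),(363.6,135.7))):
    a=onz(d,a,.13);b=onz(d,b,.13);print(a,b,(a+b)/2,np.linalg.norm(a-b),-np.arctan2((a-b)[0],(a-b)[1]))
# button
for d,c in((S,'scene'),(T,'top')):
    hsv=cv2.cvtColor(d['image'],cv2.COLOR_BGR2HSV);m=cv2.inRange(hsv,(45,100,30),(85,255,255))
    w=np.zeros_like(m);x,y=((286,224) if c=='scene' else (282,230));w[y-15:y+15,x-14:x+14]=255
    n,l,st,ce=cv2.connectedComponentsWithStats(m&w);i=1+st[1:,4].argmax();print(c,ce[i],st[i]);d['b']=ce[i]
print('button',tri(S,S['b'],T,T['b']),onz(T,T['b'],.03),onz(S,S['b'],.03))
print(place_of('top','lamp_button'),recognise('scene','lamp_button')[:2])
```

```text
[0.6547 0.1703 0.1301] 0.0004884693299709196 [ 0.6858 -0.2115  0.1289] 0.002473261900259291 mid [ 0.6703 -0.0206  0.1295] len 0.382988666351944 yaw 0.08127778763237356
[0.6546 0.1705 0.13  ] [ 0.6865 -0.2097  0.13  ] [ 0.6706 -0.0196  0.13  ] 0.3815589334600344 0.08391169627634831
[0.6548 0.17   0.13  ] [ 0.6858 -0.2125  0.13  ] [ 0.6703 -0.0212  0.13  ] 0.3837672124962815 0.08092750599554345
scene [285.5233 222.2907] [280 218  12  10  86]
top [281.     229.5929] [275 224  13  12 113]
button (array([ 0.4581, -0.0071,  0.0179]), np.float64(4.460316845081881e-06)) [ 0.457  -0.0074  0.03  ] [ 0.4687 -0.0058  0.03  ]Traceback (most recent call last):
  File "<stdin>", line 14, in <module>
ValueError: it knows: band_blue, band_blue_saddle, band_green, band_green_saddle, band_orange, band_orange_saddle, band_red, band_red_saddle, band_yellow, band_yellow_saddle, bar_mid, bin, brush, charging_case, c
```

Stand: bar middle (0.670, -0.020), yaw 0.082 rad. Button: about (0.458, -0.007), top at about z = 0.02. I'll hang at s = -120, -40, 40 and 120 mm along the bar, gripping the knots along x.

```bash
cat > plan.py <<'E'
import sys
from h import *
np.set_printoptions(precision=4,suppress=True)
# usage: plan.py x y z az_deg nrows
x,y,z,az,n=map(float,sys.argv[1:6]);n=int(n)
s=bot.read_state();p=np.array(s['position']);R=np.array(s['tcp_rot'])
a0=np.degrees(np.arctan2(R[1,0],R[0,0]))
da=(az-a0+90)%180-90
tgt=np.array([x,y,z]);D=tgt-p
print('t',round(s['time_s'],2),'pos',p,'az',round(a0,2),'open',round(s['opening'],3),'F',np.round(s['force'],1),'j',np.round(s['joint_positions'],0))
print('dist',np.round(np.linalg.norm(D)*1e3,1),'world turn',round(da,1),'min rows',int(max(np.ceil(np.linalg.norm(D)/.0417),np.ceil(abs(da)/7.16))))
rows=[]
for k in range(n):
    th=np.radians(da)*k/n;c,sn=np.cos(th),np.sin(th)
    Rk=np.array([[c,-sn,0],[sn,c,0],[0,0,1]])@R
    v=Rk.T@(D/n)*1e3
    rows.append([[round(float(q)) if n>1 else round(float(q),1) for q in v],round(float(-np.radians(da)/n),3)])
for i in range(0,n,5):print(rows[i:i+5])
E
python3 plan.py 0.486 -0.100 0.24 -7.4 15
```

```text
t 2.4 pos [ 0.1816 -0.598   0.2412] az -73.11 open 0.998 F [ 0.4  0.9 -0.7] j [-83.  30.  82.  -0.  68. -10.]
dist 583.7 world turn 65.7 min rows 14
[[[-26, -29, 0], -0.076], [[-24, -31, 0], -0.076], [[-21, -33, 0], -0.076], [[-19, -34, 0], -0.076], [[-16, -36, 0], -0.076]]
[[[-13, -37, 0], -0.076], [[-10, -38, 0], -0.076], [[-7, -38, 0], -0.076], [[-4, -39, 0], -0.076], [[-2, -39, 0], -0.076]]
[[[1, -39, 0], -0.076], [[4, -39, 0], -0.076], [[7, -38, 0], -0.076], [[10, -38, 0], -0.076], [[13, -37, 0], -0.076]]
```

Emit:
{"op": "send_rows", "data": {
  "motion": [
    [[-26,-29,0],-0.076],
    [[-24,-31,0],-0.076],
    [[-21,-33,0],-0.076],
    [[-19,-34,0],-0.076],
    [[-16,-36,0],-0.076]
  ],
  "gripper": 0
}}

```text
time_s: 2.82
position: [0.2814, -0.4354, 0.2399]
tcp_rot: [[0.628, -0.778, 0.0], [-0.778, -0.628, -0.011], [0.009, 0.007, -1.0]]
force: [0.6, 0.7, 0.8]
opening: 0.998
```

```bash
python3 plan.py 0.486 -0.100 0.24 -7.4 10
```

```text
t 2.82 pos [ 0.2814 -0.4354  0.2399] az -51.12 open 0.998 F [0.6 0.7 0.8] j [-69.  22.  98.  -0.  60. -18.]
dist 392.9 world turn 43.7 min rows 10
[[[-13, -37, 0], -0.076], [[-10, -38, 0], -0.076], [[-7, -39, 0], -0.076], [[-5, -39, 0], -0.076], [[-2, -39, 0], -0.076]]
[[[1, -39, 0], -0.076], [[4, -39, 0], -0.076], [[7, -39, 0], -0.076], [[10, -38, 0], -0.076], [[13, -37, 0], -0.076]]
```

Emit:
{"op": "send_rows", "data": {
  "motion": [
    [[-13,-37,0],-0.076],
    [[-10,-38,0],-0.076],
    [[-7,-39,0],-0.076],
    [[-5,-39,0],-0.076],
    [[-2,-39,0],-0.076]
  ]
}}

```text
time_s: 3.23
position: [0.3866, -0.2596, 0.2391]
tcp_rot: [[0.879, -0.476, 0.003], [-0.476, -0.879, -0.014], [0.009, 0.011, -1.0]]
force: [-0.3, -1.3, 0.6]
opening: 0.999
```

Emit:
{"op": "send_rows", "data": {
  "motion": [
    [[1,-39,0],-0.076],
    [[4,-39,0],-0.076],
    [[7,-39,0],-0.076],
    [[10,-38,0],-0.076],
    [[13,-37,0],-0.076]
  ]
}}

```text
time_s: 3.65
position: [0.4877, -0.0801, 0.2386]
tcp_rot: [[0.995, -0.098, 0.007], [-0.098, -0.995, -0.017], [0.009, 0.016, -1.0]]
force: [-0.4, -1.8, -0.1]
opening: 0.998
```

```bash
python3 plan.py 0.486 -0.100 0.16 -7.4 5
python3 - <<'E'
from h import *
for c in('scene','top'):cv2.imwrite(f'pics/{c}1.png',capture(c)['image'])
E
```

```text
t 3.65 pos [ 0.4877 -0.0801  0.2386] az -5.6 open 0.998 F [-0.4 -1.8 -0.1] j [-22.  20. 101.  -1.  58. -16.]
dist 81.1 world turn -1.8 min rows 2
[[[0, 4, 16], 0.006], [[0, 4, 16], 0.006], [[0, 4, 16], 0.006], [[0, 4, 16], 0.006], [[0, 4, 16], 0.006]]
```

View pics/scene1.png

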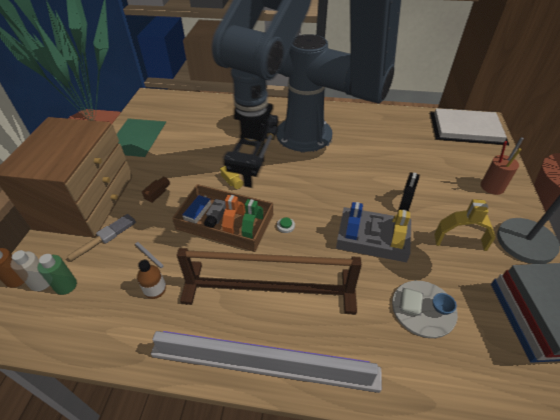

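The scene picture shows the gripper over the bin with its fingers near (245,165). The bin's contents are undisturbed.

```bash
python3 - <<'E'
from h import *
S=cam('scene');s=bot.read_state();p=np.array(s['position']);R=np.array(s['tcp_rot'])
print(p,proj(S,[p,p+R[:,0]*.0435+R[:,2]*.019,p-R[:,0]*.0435+R[:,2]*.019,p+R[:,2]*.135]),s['joint_positions'],s['tcp_rot'][:,2])
I=cv2.resize(S['image'][130:260,160:320],None,fx=4.5,fy=4.5,interpolation=cv2.INTER_CUBIC);cv2.imwrite('pics/s2.png',I)
E
python3 plan.py 0.486 -0.100 0.16 -7.4 5
```

```text
[ 0.48783709 -0.07934636  0.23846681] [[255.14687384 168.13763773]
 [250.26355316 185.6906571 ]
 [260.21990094 163.10768114]
 [256.76552257 206.71342267]] [-21.78736263  20.21593615 101.04348177  -0.85070159  58.01928268
 -15.84705899] [ 0.00706024 -0.0163845  -0.99984084]
t 3.8 pos [ 0.4878 -0.0793  0.2385] az -5.49 open 0.998 F [ 0.3 -0.2  0.4] j [-22.  20. 101.  -1.  58. -16.]
dist 81.2 world turn -1.9 min rows 2
[[[0, 4, 16], 0.007], [[0, 4, 16], 0.007], [[0, 4, 16], 0.007], [[0, 4, 16], 0.007], [[0, 4, 16], 0.007]]
```

View pics/s2.png

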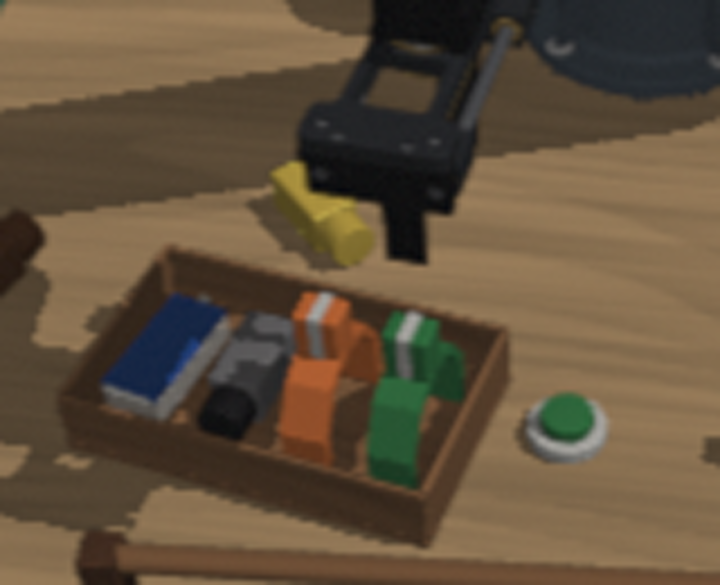

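The finger is where I projected it (250,188). Descending.

Emit:
{"op": "send_rows", "data": {
  "motion": [
    [[0,6,16],0.007],
    [[0,5,16],0.007],
    [[0,4,16],0.007],
    [[0,4,16],0.007],
    [[0,2,14],0.007]
  ]
}}

```text
time_s: 4.22
position: [0.4881, -0.1072, 0.1624]
tcp_rot: [[0.991, -0.135, 0.017], [-0.135, -0.991, -0.023], [0.02, 0.021, -1.0]]
force: [0.6, 0.3, 0.5]
opening: 1.004
```

```bash
python3 plan.py 0.486 -0.100 0.106 -7.4 4
```

```text
t 4.22 pos [ 0.4881 -0.1072  0.1624] az -7.76 open 1.004 F [0.6 0.3 0.5] j [-25.  27. 105.  -1.  46. -16.]
dist 56.9 world turn 0.4 min rows 2
[[[-1, -2, 14], -0.002], [[-1, -2, 14], -0.002], [[-1, -2, 14], -0.002], [[-1, -2, 14], -0.002]]
```

Emit:
{"op": "send_rows", "data": {
  "motion": [
    [[0,-3,12],0],
    [[0,-2,12],0],
    [[0,-1,12],0],
    [[0,-1,10],0],
    [[0,0,8],0]
  ]
}}

```text
time_s: 4.63
position: [0.4866, -0.1105, 0.1049]
tcp_rot: [[0.988, -0.151, 0.014], [-0.151, -0.988, -0.025], [0.018, 0.023, -1.0]]
force: [-0.1, -0.4, 0.6]
opening: 1.003
```

```bash
python3 plan.py 0.486 -0.100 0.106 -7.4 4;python3 - <<'E'
from h import *
S=cam('scene');T=cam('top')
I=cv2.resize(S['image'][130:260,160:320],(600,488),interpolation=cv2.INTER_CUBIC);cv2.imwrite('pics/s3.png',I)
E
```

```text
t 4.63 pos [ 0.4866 -0.1105  0.1049] az -8.67 open 1.003 F [-0.1 -0.4  0.6] j [-25.  33. 108.  -2.  38. -15.]
dist 10.6 world turn 1.3 min rows 1
[[[-1, -3, 0], -0.006], [[-1, -3, 0], -0.006], [[-1, -3, 0], -0.006], [[-1, -3, 0], -0.006]]
```

View pics/s3.png

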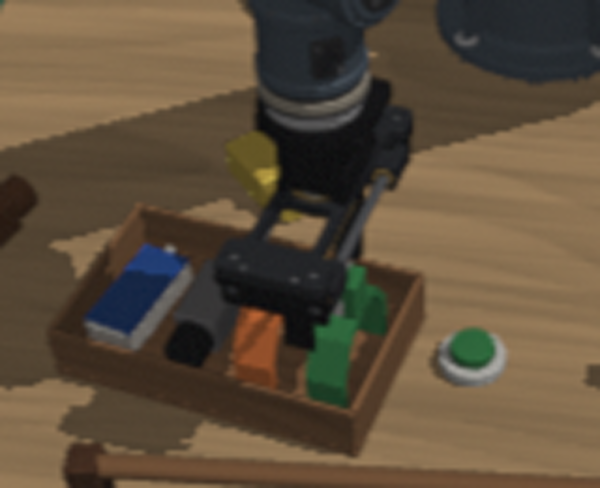

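The finger shows between the orange and green bands, about 10 mm off to the orange side in y. Correcting that before closing.

Emit:
{"op": "send_rows", "data": {
  "motion": [
    [[0,-3,0],-0.006],
    [[0,-3,0],-0.006],
    [[0,-3,0],-0.006],
    [[0,-3,0],-0.006],
    [[0,0,0],0]
  ]
}}

```text
time_s: 5.15
position: [0.4889, -0.0993, 0.1064]
tcp_rot: [[0.992, -0.128, 0.016], [-0.127, -0.992, -0.026], [0.019, 0.024, -1.0]]
force: [0.3, 0.3, -0.6]
opening: 1.004
```

```bash
python3 plan.py 0.486 -0.100 0.106 -7.4 4
```

```text
t 5.15 pos [ 0.4889 -0.0993  0.1064] az -7.32 open 1.004 F [ 0.3  0.3 -0.6] j [-24.  33. 108.  -2.  38. -15.]
dist 3.0 world turn -0.1 min rows 1
[[[-1, 0, 0], 0.0], [[-1, 0, 0], 0.0], [[-1, 0, 0], 0.0], [[-1, 0, 0], 0.0]]
```

Emit:
{"op": "send_rows", "data": {
  "motion": [
    [[-2,0,0],0],
    [[0,0,0],0],
    [[0,0,0],0],
    [[0,0,0],0],
    [[0,0,0],0]
  ],
  "gripper": 1
}}

```text
time_s: 5.57
position: [0.4873, -0.0983, 0.1075]
tcp_rot: [[0.992, -0.126, 0.018], [-0.125, -0.992, -0.027], [0.021, 0.025, -0.999]]
force: [-0.6, -0.6, -0.3]
opening: 0.71
```

Emit:
{"op": "send_rows", "data": {
  "motion": [
    [[0,0,0],0],
    [[0,0,0],0],
    [[0,0,0],0],
    [[0,0,0],0],
    [[0,0,0],0]
  ]
}}

```text
time_s: 5.98
position: [0.4873, -0.0986, 0.1074]
tcp_rot: [[0.992, -0.126, 0.018], [-0.126, -0.992, -0.027], [0.021, 0.025, -0.999]]
force: [-1.1, -0.0, -0.4]
opening: 0.325
```

Emit:
{"op": "send_rows", "data": {
  "motion": [
    [[0,0,0],0],
    [[0,0,0],0],
    [[0,0,0],0],
    [[0,0,0],0],
    [[0,0,0],0]
  ]
}}

```text
time_s: 6.4
position: [0.4868, -0.0985, 0.1075]
tcp_rot: [[0.992, -0.126, 0.017], [-0.126, -0.992, -0.027], [0.02, 0.024, -1.0]]
force: [-0.0, 0.2, 1.6]
opening: 0.276
```

Emit:
{"op": "send_rows", "data": {
  "motion": [
    [[0,0,-8],0],
    [[0,0,-12],0],
    [[0,0,-15],0],
    [[0,0,-15],0],
    [[0,0,-10],0]
  ]
}}

```text
time_s: 6.82
position: [0.4839, -0.096, 0.1682]
tcp_rot: [[0.992, -0.126, 0.01], [-0.126, -0.992, -0.023], [0.013, 0.022, -1.0]]
force: [-1.0, -0.1, -1.2]
opening: 0.275
```

```bash
python3 plan.py 0.55 -0.08 0.29 4.7 5;python3 - <<'E'
from h import *
S=cam('scene')
I=cv2.resize(S['image'][100:300,160:360],(600,600),interpolation=cv2.INTER_CUBIC);cv2.imwrite('pics/s4.png',I)
E
```

```text
t 6.82 pos [ 0.4839 -0.096   0.1682] az -7.24 open 0.275 F [-1.  -0.1 -1.2] j [-24.  26. 106.  -1.  47. -15.]
dist 139.5 world turn 11.9 min rows 4
[[[13, -4, -24], -0.042], [[13, -4, -24], -0.042], [[13, -3, -24], -0.042], [[14, -3, -24], -0.042], [[14, -2, -24], -0.042]]
```

View pics/s4.png

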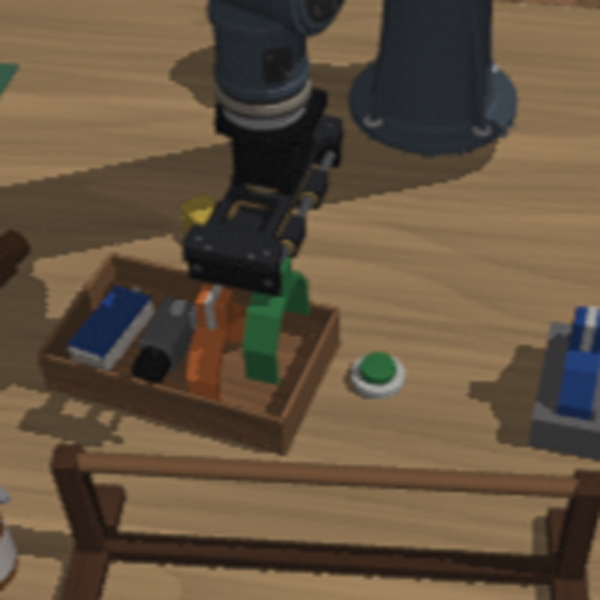

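The opening reads 0.276 (24 mm) and the green band is rising out of the bin with the gripper, leaving orange undisturbed. Lifting higher, then over to s=-40.

Emit:
{"op": "send_rows", "data": {
  "motion": [
    [[0,0,-20],0],
    [[0,0,-26],0],
    [[0,0,-26],0],
    [[0,0,-26],0],
    [[0,0,-20],0]
  ]
}}

```text
time_s: 7.28
position: [0.4799, -0.0919, 0.2887]
tcp_rot: [[0.992, -0.126, 0.003], [-0.126, -0.992, -0.02], [0.006, 0.02, -1.0]]
force: [0.6, -0.7, -0.9]
opening: 0.276
```

```bash
python3 plan.py 0.6736 -0.0604 0.29 4.7 5
```

```text
t 7.28 pos [ 0.4799 -0.0919  0.2887] az -7.25 open 0.276 F [ 0.6 -0.7 -0.9] j [-23.  16.  98.  -1.  65. -16.]
dist 196.2 world turn 12.0 min rows 5
[[[38, -11, 0], -0.042], [[38, -10, 0], -0.042], [[38, -8, 0], -0.042], [[39, -6, 0], -0.042], [[39, -5, 0], -0.042]]
```

Emit:
{"op": "send_rows", "data": {
  "motion": [
    [[20,-6,0],-0.03],
    [[24,-6,0],-0.03],
    [[28,-6,0],-0.03],
    [[28,-5,0],-0.03],
    [[24,-4,0],-0.03]
  ]
}}

```text
time_s: 7.7
position: [0.6059, -0.0722, 0.2961]
tcp_rot: [[1.0, 0.027, 0.01], [0.027, -0.999, -0.024], [0.009, 0.024, -1.0]]
force: [-0.2, -0.8, -0.5]
opening: 0.275
```

```bash
python3 plan.py 0.6736 -0.0604 0.29 4.7 4
```

```text
t 7.7 pos [ 0.6059 -0.0722  0.2961] az 1.54 open 0.275 F [-0.2 -0.8 -0.5] j [-17.  26.  81.  -1.  72. -18.]
dist 69.0 world turn 3.2 min rows 2
[[[17, -3, 2], -0.014], [[17, -2, 2], -0.014], [[17, -2, 2], -0.014], [[17, -2, 2], -0.014]]
```

Emit:
{"op": "send_rows", "data": {
  "motion": [
    [[17,-3,1],-0.014],
    [[17,-2,1],-0.014],
    [[17,-2,1],-0.014],
    [[13,-2,1],-0.01],
    [[0,0,0],0]
  ]
}}

```text
time_s: 8.12
position: [0.6761, -0.0582, 0.2893]
tcp_rot: [[0.996, 0.084, 0.011], [0.085, -0.996, -0.023], [0.009, 0.024, -1.0]]
force: [-0.4, -0.5, -1.0]
opening: 0.272
```

```bash
python3 plan.py 0.6736 -0.0604 0.18 4.7 5
```

```text
t 8.12 pos [ 0.6761 -0.0582  0.2893] az 4.85 open 0.272 F [-0.4 -0.5 -1. ] j [-14.  32.  71.  -1.  76. -18.]
dist 109.4 world turn -0.2 min rows 3
[[[-1, 0, 22], 0.001], [[-1, 0, 22], 0.001], [[-1, 0, 22], 0.001], [[-1, 0, 22], 0.001], [[-1, 0, 22], 0.001]]
```

Emit:
{"op": "send_rows", "data": {
  "motion": [
    [[-1,0,18],0],
    [[-1,0,22],0],
    [[0,0,22],0],
    [[0,0,22],0],
    [[0,0,16],0]
  ]
}}

```text
time_s: 8.53
position: [0.675, -0.0611, 0.1898]
tcp_rot: [[0.996, 0.084, 0.017], [0.085, -0.996, -0.026], [0.014, 0.027, -1.0]]
force: [0.5, 0.5, -0.9]
opening: 0.274
```

```bash
python3 plan.py 0.6736 -0.0604 0.17 4.7 4;python3 - <<'E'
from h import *
S=cam('scene');T=cam('top')
I=np.hstack([cv2.resize(S['image'][170:320,170:370],(440,330),interpolation=cv2.INTER_CUBIC),cv2.resize(T['image'][110:260,200:360],(352,330),interpolation=cv2.INTER_CUBIC)]);cv2.imwrite('pics/s5.png',I)
E
```

```text
t 8.53 pos [ 0.675  -0.0611  0.1898] az 4.86 open 0.274 F [ 0.5  0.5 -0.9] j [-14.  37.  78.  -1.  64. -18.]
dist 19.8 world turn -0.2 min rows 1
[[[0, 0, 5], 0.001], [[0, 0, 5], 0.001], [[0, 0, 5], 0.001], [[0, 0, 5], 0.001]]
```

View pics/s5.png

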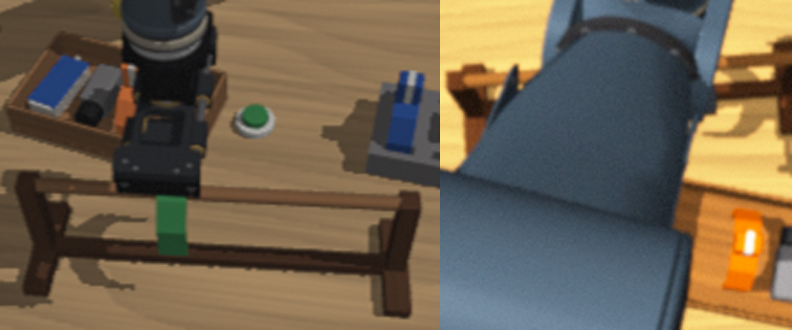

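The green band's near leg is on the far side of the bar at crop (172,225), with the bar passing under its crown, so it is astride. Lowering until it touches.

Emit:
{"op": "send_rows", "data": {
  "motion": [
    [[0,0,6],0],
    [[0,0,5],0],
    [[0,0,4],0],
    [[0,0,3],0],
    [[0,0,2],0]
  ]
}}

```text
time_s: 9.05
position: [0.6748, -0.0622, 0.1711]
tcp_rot: [[0.996, 0.083, 0.017], [0.084, -0.996, -0.026], [0.015, 0.027, -1.0]]
force: [-0.2, -0.0, -0.9]
opening: 0.275
```

```bash
python3 plan.py 0.6736 -0.0604 0.168 4.7 4
```

```text
t 9.05 pos [ 0.6748 -0.0622  0.1711] az 4.81 open 0.275 F [-0.2 -0.  -0.9] j [-14.  38.  78.  -1.  62. -18.]
dist 3.8 world turn -0.1 min rows 1
[[[0, 0, 1], 0.0], [[0, 0, 1], 0.0], [[0, 0, 1], 0.0], [[0, 0, 1], 0.0]]
```

Emit:
{"op": "send_rows", "data": {
  "motion": [
    [[0,0,2],0],
    [[0,0,2],0],
    [[0,0,1],0],
    [[0,0,1],0],
    [[0,0,1],0]
  ]
}}

```text
time_s: 9.47
position: [0.6755, -0.0624, 0.1683]
tcp_rot: [[0.996, 0.084, 0.02], [0.084, -0.996, -0.027], [0.017, 0.029, -0.999]]
force: [-2.5, 0.9, 6.1]
opening: 0.276
```

Emit:
{"op": "send_rows", "data": {
  "motion": [
    [[0,0,0],0],
    [[0,0,0],0],
    [[0,0,0],0],
    [[0,0,0],0],
    [[0,0,0],0]
  ],
  "gripper": 0.3
}}

```text
time_s: 9.88
position: [0.6769, -0.0627, 0.168]
tcp_rot: [[0.996, 0.084, 0.024], [0.084, -0.996, -0.028], [0.021, 0.03, -0.999]]
force: [0.6, 0.1, 0.4]
opening: 0.569
```

Emit:
{"op": "send_rows", "data": {
  "motion": [
    [[0,0,0],0],
    [[0,0,-6],0],
    [[0,0,-12],0],
    [[0,0,-18],0],
    [[0,0,-18],0]
  ]
}}

```text
time_s: 10.3
position: [0.6729, -0.0607, 0.2195]
tcp_rot: [[0.996, 0.084, 0.013], [0.084, -0.996, -0.025], [0.011, 0.026, -1.0]]
force: [0.4, 0.2, 1.0]
opening: 0.698
```

```bash
python3 plan.py 0.479 -0.156 0.27 -7.9 10;python3 - <<'E'
from h import *
S=cam('scene')
I=cv2.resize(S['image'][170:320,170:370],(800,600),interpolation=cv2.INTER_CUBIC);cv2.imwrite('pics/s6.png',I)
E
```

```text
t 10.3 pos [ 0.6729 -0.0607  0.2195] az 4.81 open 0.698 F [0.4 0.2 1. ] j [-14.  35.  76.  -1.  68. -18.]
dist 221.9 world turn -12.7 min rows 6
[[[-20, 8, -5], 0.022], [[-20, 8, -5], 0.022], [[-20, 9, -5], 0.022], [[-19, 9, -5], 0.022], [[-19, 10, -5], 0.022]]
[[[-19, 10, -5], 0.022], [[-19, 11, -5], 0.022], [[-19, 11, -5], 0.022], [[-18, 11, -5], 0.022], [[-18, 12, -5], 0.022]]
```

View pics/s6.png

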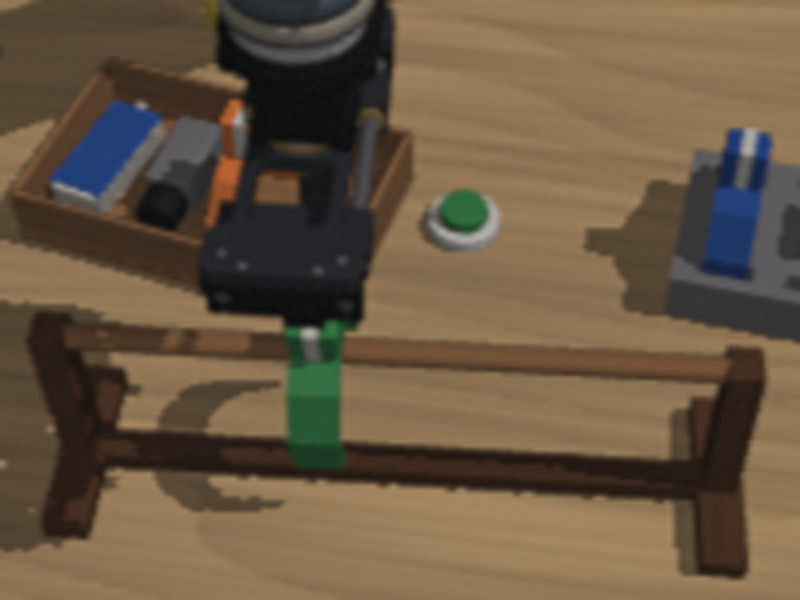

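The green band hangs astride the bar at crop (315,390), free of the gripper. On to the orange one.

Emit:
{"op": "send_rows", "data": {
  "motion": [
    [[-12,6,-10],0.022],
    [[-20,8,-8],0.022],
    [[-22,9,-5],0.022],
    [[-22,9,-5],0.022],
    [[-22,10,-5],0.022]
  ],
  "gripper": 0
}}

```text
time_s: 10.77
position: [0.5815, -0.1054, 0.2622]
tcp_rot: [[0.999, -0.026, 0.036], [-0.025, -0.999, -0.03], [0.037, 0.029, -0.999]]
force: [-0.5, -0.1, 0.1]
opening: 0.965
```

Emit:
{"op": "send_rows", "data": {
  "motion": [
    [[-22,10,-3],0.022],
    [[-20,11,0],0.022],
    [[-20,11,0],0.022],
    [[-18,11,0],0.022],
    [[-10,8,0],0.022]
  ]
}}

```text
time_s: 11.18
position: [0.4832, -0.1525, 0.268]
tcp_rot: [[0.989, -0.141, 0.044], [-0.14, -0.99, -0.035], [0.049, 0.028, -0.998]]
force: [0.2, 0.0, 0.3]
opening: 0.997
```

```bash
python3 plan.py 0.479 -0.156 0.16 -7.9 5;python3 - <<'E'
from h import *
S=cam('scene');T=cam('top')
I=cv2.resize(S['image'][150:300,170:370],(800,600),interpolation=cv2.INTER_CUBIC);cv2.imwrite('pics/s7.png',I)
E
```

```text
t 11.18 pos [ 0.4832 -0.1525  0.268 ] az -8.03 open 0.997 F [0.2 0.  0.3] j [-30.  18.  99.  -1.  60. -22.]
dist 108.1 world turn 0.1 min rows 3
[[[-2, 0, 22], -0.0], [[-2, 0, 22], -0.0], [[-2, 0, 22], -0.0], [[-2, 0, 22], -0.0], [[-2, 0, 22], -0.0]]
```

View pics/s7.png

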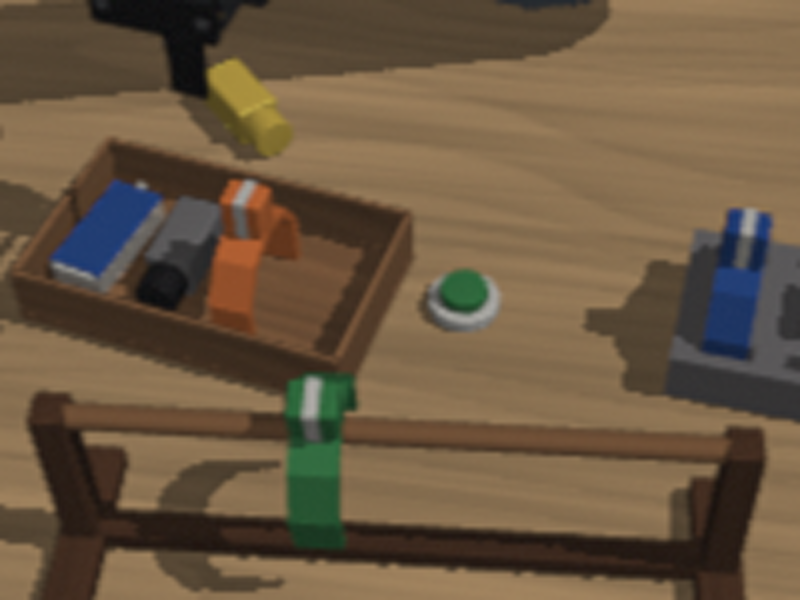

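Green hangs well at crop (318,460). Orange still stands at crop (245,210), and the bin contents are where they were. Descending on orange.

Emit:
{"op": "send_rows", "data": {
  "motion": [
    [[-1,0,16],0],
    [[-1,0,22],0],
    [[-1,0,22],0],
    [[-1,0,20],0],
    [[-1,0,16],0]
  ]
}}

```text
time_s: 11.7
position: [0.4945, -0.159, 0.1757]
tcp_rot: [[0.987, -0.143, 0.068], [-0.14, -0.989, -0.045], [0.073, 0.035, -0.997]]
force: [-0.7, -0.7, 0.1]
opening: 1.003
```

```bash
python3 plan.py 0.479 -0.156 0.107 -7.9 4
```

```text
t 11.7 pos [ 0.4945 -0.159   0.1757] az -8.05 open 1.003 F [-0.7 -0.7  0.1] j [-30.  26. 104.  -0.  45. -22.]
dist 70.5 world turn 0.2 min rows 2
[[[-5, -1, 17], -0.001], [[-5, -1, 17], -0.001], [[-5, -1, 17], -0.001], [[-5, -1, 17], -0.001]]
```

Emit:
{"op": "send_rows", "data": {
  "motion": [
    [[-5,-1,15],0],
    [[-5,-1,14],0],
    [[-4,-1,14],0],
    [[-4,0,12],0],
    [[-2,0,6],0]
  ]
}}

```text
time_s: 12.12
position: [0.4872, -0.1559, 0.1085]
tcp_rot: [[0.987, -0.14, 0.075], [-0.137, -0.99, -0.046], [0.08, 0.035, -0.996]]
force: [0.5, 0.0, 0.9]
opening: 0.996
```

```bash
python3 plan.py 0.479 -0.156 0.106 -7.9 4
```

```text
t 12.12 pos [ 0.4872 -0.1559  0.1085] az -7.88 open 0.996 F [0.5 0.  0.9] j [-30.  33. 108.  -0.  34. -22.]
dist 8.5 world turn -0.0 min rows 1
[[[-2, 0, 0], 0.0], [[-2, 0, 0], 0.0], [[-2, 0, 0], 0.0], [[-2, 0, 0], 0.0]]
```

Emit:
{"op": "send_rows", "data": {
  "motion": [
    [[-3,0,0],0],
    [[-3,0,0],0],
    [[-2,0,0],0],
    [[-1,0,0],0],
    [[0,0,0],0]
  ]
}}

```text
time_s: 12.53
position: [0.4809, -0.1548, 0.1078]
tcp_rot: [[0.987, -0.138, 0.078], [-0.135, -0.99, -0.046], [0.084, 0.035, -0.996]]
force: [0.4, -0.5, -0.1]
opening: 0.998
```

Emit:
{"op": "send_rows", "data": {
  "motion": [
    [[0,0,0],0],
    [[0,0,0],0],
    [[0,0,0],0],
    [[0,0,0],0],
    [[0,0,0],0]
  ],
  "gripper": 1
}}

```text
time_s: 12.95
position: [0.4824, -0.1557, 0.11]
tcp_rot: [[0.987, -0.139, 0.083], [-0.135, -0.99, -0.049], [0.089, 0.037, -0.995]]
force: [0.4, 0.3, 0.5]
opening: 0.711
```

Emit:
{"op": "send_rows", "data": {
  "motion": [
    [[0,0,0],0],
    [[0,0,0],0],
    [[0,0,0],0],
    [[0,0,0],0],
    [[0,0,0],0]
  ]
}}

```text
time_s: 13.37
position: [0.482, -0.1555, 0.1099]
tcp_rot: [[0.987, -0.139, 0.082], [-0.135, -0.99, -0.049], [0.088, 0.037, -0.995]]
force: [-0.4, 0.4, -0.1]
opening: 0.33
```

Emit:
{"op": "send_rows", "data": {
  "motion": [
    [[0,0,0],0],
    [[0,0,0],0],
    [[0,0,0],0],
    [[0,0,0],0],
    [[0,0,0],0]
  ]
}}

```text
time_s: 13.78
position: [0.4814, -0.1553, 0.1102]
tcp_rot: [[0.987, -0.138, 0.08], [-0.135, -0.99, -0.048], [0.086, 0.037, -0.996]]
force: [-1.4, 0.2, 1.5]
opening: 0.281
```

Emit:
{"op": "send_rows", "data": {
  "motion": [
    [[1,0,-8],0],
    [[1,0,-12],0],
    [[1,0,-15],0],
    [[1,0,-15],0],
    [[1,0,-15],0]
  ]
}}

```text
time_s: 14.2
position: [0.4795, -0.1517, 0.1752]
tcp_rot: [[0.988, -0.139, 0.074], [-0.136, -0.99, -0.044], [0.079, 0.033, -0.996]]
force: [0.4, 0.1, -1.6]
opening: 0.274
```

Emit:
{"op": "send_rows", "data": {
  "motion": [
    [[1,0,-18],0],
    [[1,0,-22],0],
    [[1,0,-24],0],
    [[1,0,-24],0],
    [[1,0,-20],0]
  ]
}}

```text
time_s: 14.62
position: [0.4751, -0.1463, 0.2884]
tcp_rot: [[0.988, -0.14, 0.072], [-0.137, -0.99, -0.042], [0.077, 0.031, -0.997]]
force: [-0.4, -1.0, -0.1]
opening: 0.279
```

```bash
python3 plan.py 0.6801 -0.1401 0.29 4.7 9;python3 - <<'E'
from h import *
S=cam('scene');T=cam('top')
I=cv2.resize(S['image'][130:280,170:370],(600,450),interpolation=cv2.INTER_CUBIC);cv2.imwrite('pics/s8.png',I)
E
```

```text
t 14.62 pos [ 0.4751 -0.1463  0.2884] az -7.89 open 0.279 F [-0.4 -1.  -0.1] j [-30.  15. 100.   0.  60. -22.]
dist 205.1 world turn 12.6 min rows 5
[[[22, -4, 1], -0.024], [[23, -3, 1], -0.024], [[23, -3, 1], -0.024], [[23, -2, 2], -0.024], [[23, -2, 2], -0.024]]
[[[23, -1, 2], -0.024], [[23, -1, 2], -0.024], [[23, 0, 2], -0.024], [[23, 1, 2], -0.024]]
```

View pics/s8.png

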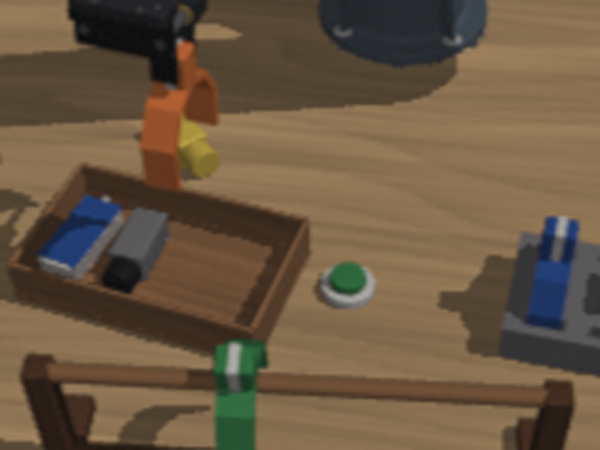

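Orange is clear of the bin, with the pill box and dispenser still inside. Carrying it to s=-120.

Emit:
{"op": "send_rows", "data": {
  "motion": [
    [[18,-4,0],-0.024],
    [[22,-3,0],-0.024],
    [[23,-3,1],-0.024],
    [[23,-2,1],-0.024],
    [[23,-2,1],-0.024]
  ]
}}

```text
time_s: 15.13
position: [0.5833, -0.1405, 0.293]
tcp_rot: [[0.997, -0.018, 0.07], [-0.015, -0.999, -0.042], [0.071, 0.041, -0.997]]
force: [0.6, -0.3, 0.6]
opening: 0.277
```

```bash
python3 plan.py 0.6801 -0.1401 0.285 4.7 4
```

```text
t 15.13 pos [ 0.5833 -0.1405  0.293 ] az -0.87 open 0.277 F [ 0.6 -0.3  0.6] j [-24.  23.  86.  -1.  66. -23.]
dist 97.1 world turn 5.6 min rows 3
[[[24, -1, 4], -0.024], [[24, 0, 4], -0.024], [[24, 1, 4], -0.024], [[24, 1, 4], -0.024]]
```

Emit:
{"op": "send_rows", "data": {
  "motion": [
    [[22,-1,2],-0.024],
    [[24,0,2],-0.024],
    [[24,0,2],-0.024],
    [[20,0,2],-0.02],
    [[0,0,0],0]
  ]
}}

```text
time_s: 15.55
position: [0.6788, -0.136, 0.2826]
tcp_rot: [[0.995, 0.08, 0.064], [0.083, -0.996, -0.038], [0.06, 0.043, -0.997]]
force: [0.1, 0.1, 0.3]
opening: 0.275
```

```bash
python3 plan.py 0.6801 -0.1401 0.20 4.7 5
```

```text
t 15.55 pos [ 0.6788 -0.136   0.2826] az 4.77 open 0.275 F [0.1 0.1 0.3] j [-20.  32.  72.  -1.  72. -25.]
dist 82.7 world turn -0.1 min rows 2
[[[-1, 0, 17], 0.0], [[-1, 0, 17], 0.0], [[-1, 0, 17], 0.0], [[-1, 0, 17], 0.0], [[-1, 0, 17], 0.0]]
```

Emit:
{"op": "send_rows", "data": {
  "motion": [
    [[-2,0,15],0],
    [[-1,0,18],0],
    [[-1,0,18],0],
    [[-1,0,18],0],
    [[-1,0,14],0]
  ]
}}

```text
time_s: 15.97
position: [0.6763, -0.1388, 0.1937]
tcp_rot: [[0.995, 0.081, 0.061], [0.083, -0.996, -0.037], [0.057, 0.042, -0.997]]
force: [0.7, -0.9, -0.9]
opening: 0.272
```

```bash
python3 plan.py 0.6801 -0.1401 0.17 4.7 5;python3 - <<'E'
from h import *
S=cam('scene');T=cam('top')
I=cv2.resize(S['image'][170:320,170:370],(600,450),interpolation=cv2.INTER_CUBIC);cv2.imwrite('pics/s9.png',I)
E
```

```text
t 15.97 pos [ 0.6763 -0.1388  0.1937] az 4.77 open 0.272 F [ 0.7 -0.9 -0.9] j [-21.  37.  78.  -1.  62. -25.]
dist 24.1 world turn -0.1 min rows 1
[[[0, 0, 5], 0.0], [[0, 0, 5], 0.0], [[0, 0, 5], 0.0], [[0, 0, 5], 0.0], [[0, 0, 5], 0.0]]
```

View pics/s9.png

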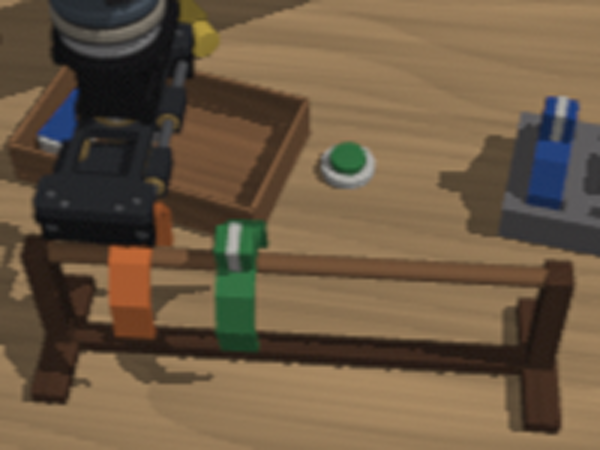

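Orange's near leg is in front of the bar at crop (130,300), clear of green. Lowering to contact.

Emit:
{"op": "send_rows", "data": {
  "motion": [
    [[0,0,6],0],
    [[0,0,6],0],
    [[0,0,5],0],
    [[0,0,3],0],
    [[0,0,2],0]
  ]
}}

```text
time_s: 16.48
position: [0.6761, -0.1397, 0.1709]
tcp_rot: [[0.995, 0.08, 0.058], [0.082, -0.996, -0.037], [0.055, 0.041, -0.998]]
force: [-2.0, 0.5, 8.0]
opening: 0.273
```

Emit:
{"op": "send_rows", "data": {
  "motion": [
    [[0,0,2],0],
    [[0,0,2],0],
    [[0,0,1],0],
    [[0,0,1],0],
    [[0,0,1],0]
  ]
}}

```text
time_s: 16.9
position: [0.6785, -0.1403, 0.17]
tcp_rot: [[0.995, 0.08, 0.065], [0.082, -0.996, -0.039], [0.062, 0.044, -0.997]]
force: [-2.5, 0.5, 5.6]
opening: 0.279
```

Emit:
{"op": "send_rows", "data": {
  "motion": [
    [[0,0,0],0],
    [[0,0,0],0],
    [[0,0,0],0],
    [[0,0,0],0],
    [[0,0,0],0]
  ],
  "gripper": 0.3
}}

```text
time_s: 17.32
position: [0.6792, -0.1406, 0.1695]
tcp_rot: [[0.995, 0.08, 0.067], [0.083, -0.996, -0.04], [0.064, 0.045, -0.997]]
force: [-0.4, -1.0, -0.5]
opening: 0.566
```

Emit:
{"op": "send_rows", "data": {
  "motion": [
    [[0,0,0],0],
    [[1,0,-6],0],
    [[1,0,-12],0],
    [[1,0,-18],0],
    [[1,0,-20],0]
  ]
}}

```text
time_s: 17.73
position: [0.6765, -0.1372, 0.2225]
tcp_rot: [[0.995, 0.08, 0.055], [0.082, -0.996, -0.036], [0.052, 0.04, -0.998]]
force: [-0.2, -0.3, -1.9]
opening: 0.698
```

```bash
python3 plan.py 0.46 0.181 0.26 -6 15
```

```text
t 17.73 pos [ 0.6765 -0.1372  0.2225] az 4.7 open 0.698 F [-0.2 -0.3 -1.9] j [-20.  35.  76.  -1.  65. -25.]
dist 386.7 world turn -10.7 min rows 10
[[[-12, -22, -4], 0.012], [[-13, -22, -4], 0.012], [[-13, -22, -4], 0.012], [[-13, -22, -4], 0.012], [[-14, -22, -4], 0.012]]
[[[-14, -21, -4], 0.012], [[-14, -21, -4], 0.012], [[-14, -21, -4], 0.012], [[-15, -21, -4], 0.012], [[-15, -21, -4], 0.012]]
[[[-15, -20, -4], 0.012], [[-15, -20, -4], 0.012], [[-16, -20, -4], 0.012], [[-16, -20, -4], 0.012], [[-16, -20, -4], 0.012]]
```

Emit:
{"op": "send_rows", "data": {
  "motion": [
    [[-6,-8,-16],0.01],
    [[-12,-20,-12],0.012],
    [[-13,-24,-6],0.012],
    [[-13,-24,-4],0.012],
    [[-14,-24,-2],0.012]
  ],
  "gripper": 0
}}

```text
time_s: 18.15
position: [0.6174, -0.0433, 0.2682]
tcp_rot: [[0.997, 0.011, 0.078], [0.015, -0.999, -0.045], [0.078, 0.046, -0.996]]
force: [-0.2, 0.2, -0.6]
opening: 0.966
```

Emit:
{"op": "send_rows", "data": {
  "motion": [
    [[-14,-23,0],0.012],
    [[-14,-23,0],0.012],
    [[-14,-22,0],0.012],
    [[-15,-22,0],0.012],
    [[-15,-22,0],0.012]
  ]
}}

```text
time_s: 18.57
position: [0.5461, 0.0742, 0.2657]
tcp_rot: [[0.994, -0.054, 0.092], [-0.05, -0.998, -0.046], [0.094, 0.041, -0.995]]
force: [0.4, 0.8, -0.4]
opening: 0.996
```

```bash
python3 plan.py 0.46 0.181 0.24 -6 5
```

```text
t 18.57 pos [0.5461 0.0742 0.2657] az -2.86 open 0.996 F [ 0.4  0.8 -0.4] j [-3. 21. 95. -3. 59.  2.]
dist 139.5 world turn -3.1 min rows 4
[[[-19, -21, 3], 0.011], [[-19, -20, 3], 0.011], [[-19, -20, 3], 0.011], [[-19, -20, 3], 0.011], [[-20, -20, 2], 0.011]]
```

Tool tilt has crept up to about 6° through row-by-row drift. I'll see whether a brisk rise takes some of it back.

Emit:
{"op": "send_rows", "data": {
  "motion": [
    [[0,0,-40],0],
    [[0,0,-40],0],
    [[0,0,-30],0],
    [[0,0,-15],0],
    [[0,0,-5],0]
  ]
}}

```text
time_s: 18.98
position: [0.5249, 0.0872, 0.4016]
tcp_rot: [[0.996, -0.045, 0.082], [-0.042, -0.998, -0.043], [0.084, 0.039, -0.996]]
force: [0.2, 0.3, 0.1]
opening: 1.001
```

Emit:
{"op": "send_rows", "data": {
  "motion": [
    [[0,0,5],0],
    [[0,0,10],0],
    [[0,0,15],0],
    [[0,0,15],0],
    [[0,0,15],0]
  ]
}}

```text
time_s: 19.4
position: [0.5311, 0.0843, 0.3415]
tcp_rot: [[0.995, -0.046, 0.092], [-0.042, -0.998, -0.043], [0.093, 0.039, -0.995]]
force: [-0.9, -0.2, 1.2]
opening: 0.998
```

Emit:
{"op": "send_rows", "data": {
  "motion": [
    [[0,0,15],0],
    [[0,0,15],0],
    [[0,0,15],0],
    [[0,0,15],0],
    [[0,0,10],0]
  ]
}}

```text
time_s: 19.82
position: [0.5293, 0.0798, 0.2537]
tcp_rot: [[0.997, -0.048, 0.066], [-0.045, -0.998, -0.042], [0.068, 0.039, -0.997]]
force: [-0.2, -0.2, -0.5]
opening: 1.002
```

```bash
python3 plan.py 0.46 0.181 0.23 -6 7
```

```text
t 19.82 pos [0.5293 0.0798 0.2537] az -2.58 open 1.002 F [-0.2 -0.2 -0.5] j [-2. 21. 96. -3. 58.  2.]
dist 124.9 world turn -3.4 min rows 3
[[[-11, -14, 2], 0.009], [[-11, -14, 2], 0.009], [[-11, -14, 2], 0.009], [[-11, -14, 2], 0.009], [[-11, -14, 2], 0.009]]
[[[-11, -14, 2], 0.009], [[-11, -14, 2], 0.009]]
```

Emit:
{"op": "send_rows", "data": {
  "motion": [
    [[-8,-14,2],0.009],
    [[-11,-18,2],0.009],
    [[-11,-18,2],0.009],
    [[-11,-18,2],0.009],
    [[-11,-16,2],0.009]
  ]
}}

```text
time_s: 20.23
position: [0.4751, 0.1633, 0.2198]
tcp_rot: [[0.994, -0.104, 0.036], [-0.102, -0.994, -0.046], [0.041, 0.042, -0.998]]
force: [-0.5, -0.2, -0.6]
opening: 1.001
```

```bash
python3 plan.py 0.46 0.181 0.20 -6 5
python3 - <<'E'
from fit import *
np.set_printoptions(precision=4,suppress=True)
S=cam('scene');print(fit([S],'yellow',[.4728,.3007,-.104],.01))
I=cv2.resize(S['image'][150:320,170:440],(800,504),interpolation=cv2.INTER_CUBIC);cv2.imwrite('pics/s10.png',I)
E
```

```text
t 20.23 pos [0.4751 0.1633 0.2198] az -5.88 open 1.001 F [-0.5 -0.2 -0.6] j [  8.  22. 102.  -4.  55.  16.]
dist 30.6 world turn -0.1 min rows 1
[[[-4, -3, 4], 0.0], [[-4, -3, 4], 0.0], [[-4, -3, 4], 0.0], [[-4, -3, 4], 0.0], [[-4, -3, 4], 0.0]]
(array([ 0.469 ,  0.3021, -0.1455]), np.float64(0.20876672098100713))
```

View pics/s10.png

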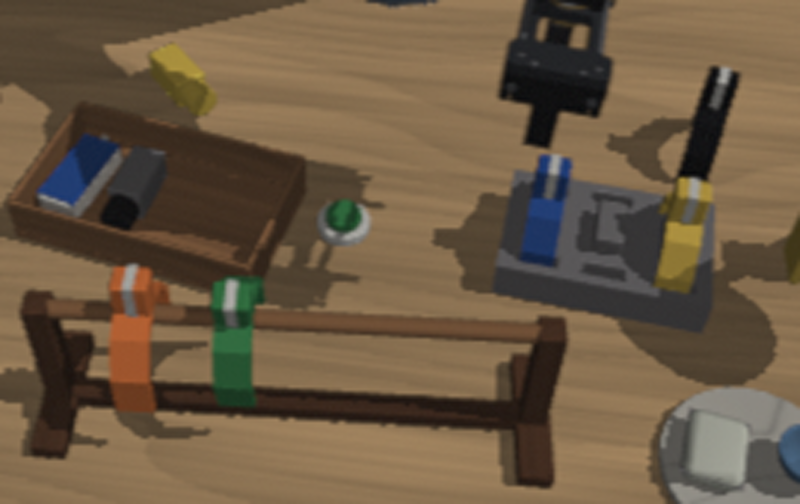

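Orange (crop 130,340) and green (235,345) hang side by side with a wide gap. Tilt is down to 2° and the hand is behind and above blue (crop 550,160). Continuing down.

Emit:
{"op": "send_rows", "data": {
  "motion": [
    [[-4,-5,6],0],
    [[-4,-5,8],0],
    [[-4,-4,8],0],
    [[-3,-3,8],0],
    [[-2,-2,8],0]
  ]
}}

```text
time_s: 20.7
position: [0.4528, 0.1842, 0.1705]
tcp_rot: [[0.995, -0.102, 0.021], [-0.101, -0.994, -0.047], [0.026, 0.044, -0.999]]
force: [0.2, -0.3, -0.8]
opening: 0.997
```

```bash
python3 plan.py 0.46 0.181 0.112 -6 5
```

```text
t 20.7 pos [0.4528 0.1842 0.1705] az -5.79 open 0.997 F [ 0.2 -0.3 -0.8] j [ 11.  26. 106.  -4.  48.  19.]
dist 59.0 world turn -0.2 min rows 2
[[[1, 0, 12], 0.001], [[1, 0, 12], 0.001], [[1, 0, 12], 0.001], [[1, 0, 12], 0.001], [[1, 0, 12], 0.001]]
```

Emit:
{"op": "send_rows", "data": {
  "motion": [
    [[2,0,12],0],
    [[2,0,12],0],
    [[1,0,12],0],
    [[1,0,11],0],
    [[1,0,8],0]
  ]
}}

```text
time_s: 21.12
position: [0.4586, 0.179, 0.1077]
tcp_rot: [[0.995, -0.103, 0.015], [-0.103, -0.994, -0.048], [0.02, 0.046, -0.999]]
force: [0.3, 0.2, -0.1]
opening: 1.003
```

```bash
python3 plan.py 0.46 0.181 0.112 -6 4;python3 - <<'E'
from h import *
S=cam('scene');T=cam('top')
I=cv2.resize(S['image'][150:270,320:480],(800,600),interpolation=cv2.INTER_CUBIC);cv2.imwrite('pics/s11.png',I)
E
```

```text
t 21.12 pos [0.4586 0.179  0.1077] az -5.89 open 1.003 F [ 0.3  0.2 -0.1] j [ 10.  33. 108.  -5.  39.  19.]
dist 5.0 world turn -0.1 min rows 1
[[[0, 0, -1], 0.0], [[0, 0, -1], 0.0], [[0, 0, -1], 0.0], [[0, 0, -1], 0.0]]
```

View pics/s11.png

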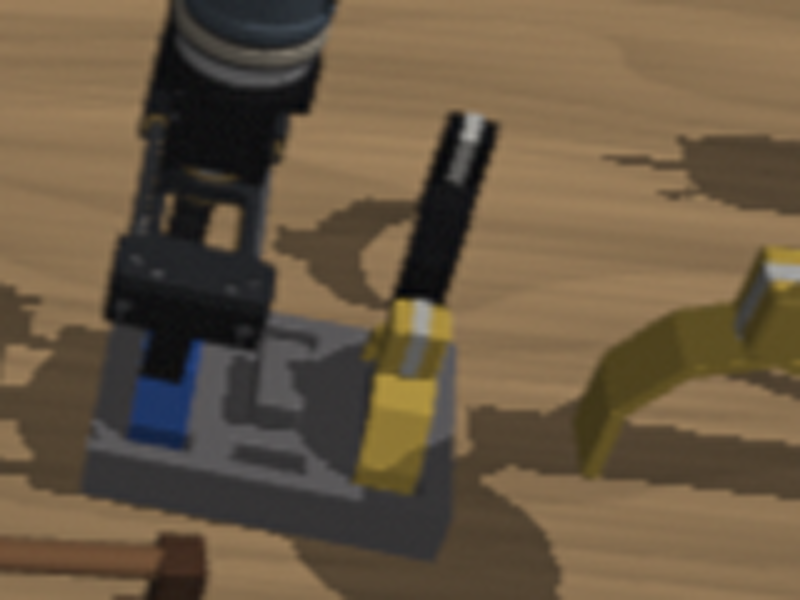

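The near finger stands in front of blue's knot, well centred at crop (165,360). Raising 3 mm and closing.

Emit:
{"op": "send_rows", "data": {
  "motion": [
    [[0,-1,-2],0],
    [[0,0,-2],0],
    [[0,0,0],0],
    [[0,0,0],0],
    [[0,0,0],0]
  ],
  "gripper": 1
}}

```text
time_s: 21.63
position: [0.4592, 0.1801, 0.113]
tcp_rot: [[0.994, -0.104, 0.016], [-0.103, -0.993, -0.048], [0.021, 0.046, -0.999]]
force: [0.1, 1.1, 0.4]
opening: 0.709
```

Emit:
{"op": "send_rows", "data": {
  "motion": [
    [[0,0,0],0],
    [[0,0,0],0],
    [[0,0,0],0],
    [[0,0,0],0],
    [[0,0,0],0]
  ]
}}

```text
time_s: 22.05
position: [0.4598, 0.1804, 0.1145]
tcp_rot: [[0.994, -0.104, 0.019], [-0.103, -0.994, -0.047], [0.024, 0.045, -0.999]]
force: [0.9, 0.0, 0.8]
opening: 0.327
```

Emit:
{"op": "send_rows", "data": {
  "motion": [
    [[0,0,0],0],
    [[0,0,0],0],
    [[0,0,0],0],
    [[0,0,0],0],
    [[0,0,0],0]
  ]
}}

```text
time_s: 22.47
position: [0.4595, 0.1805, 0.1147]
tcp_rot: [[0.994, -0.104, 0.018], [-0.103, -0.994, -0.047], [0.023, 0.045, -0.999]]
force: [0.7, -0.2, 1.0]
opening: 0.276
```

Emit:
{"op": "send_rows", "data": {
  "motion": [
    [[0,0,-6],0],
    [[0,1,-10],0],
    [[0,0,-12],0],
    [[0,1,-14],0],
    [[0,1,-16],0]
  ]
}}

```text
time_s: 22.88
position: [0.4555, 0.1795, 0.1732]
tcp_rot: [[0.995, -0.104, 0.009], [-0.103, -0.993, -0.049], [0.014, 0.048, -0.999]]
force: [0.2, 0.3, -0.5]
opening: 0.274
```

Emit:
{"op": "send_rows", "data": {
  "motion": [
    [[0,1,-18],0],
    [[0,1,-22],0],
    [[0,1,-24],0],
    [[0,1,-24],0],
    [[0,1,-20],0]
  ]
}}

```text
time_s: 23.3
position: [0.4512, 0.1793, 0.2885]
tcp_rot: [[0.995, -0.103, 0.006], [-0.103, -0.993, -0.049], [0.011, 0.049, -0.999]]
force: [-0.9, -1.1, -1.0]
opening: 0.275
```

```bash
python3 plan.py 0.667 0.0194 0.29 4.7 10;python3 - <<'E'
from h import *
S=cam('scene');T=cam('top')
I=cv2.resize(S['image'][130:280,270:470],(600,450),interpolation=cv2.INTER_CUBIC);cv2.imwrite('pics/s12.png',I)
E
```

```text
t 23.3 pos [0.4512 0.1793 0.2885] az -5.9 open 0.275 F [-0.9 -1.1 -1. ] j [10. 16. 98. -3. 66. 17.]
dist 268.6 world turn 10.6 min rows 7
[[[23, 14, 1], -0.019], [[23, 14, 1], -0.019], [[23, 15, 1], -0.019], [[22, 15, 1], -0.019], [[22, 15, 1], -0.019]]
[[[22, 16, 1], -0.019], [[21, 16, 1], -0.019], [[21, 17, 1], -0.019], [[21, 17, 1], -0.019], [[21, 17, 1], -0.019]]
```

View pics/s12.png

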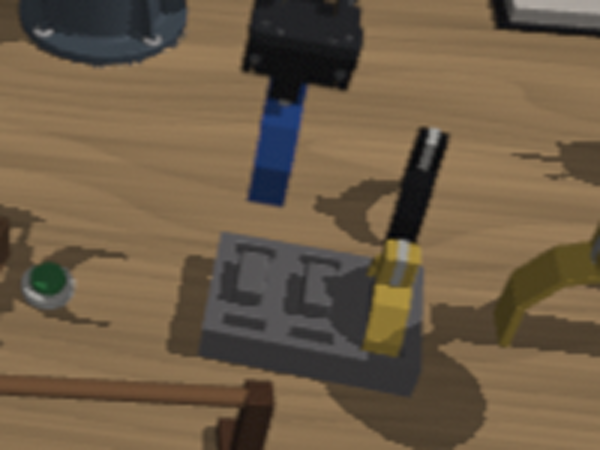

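Blue is out of the mould and held (crop 275,150), with yellow untouched in place. Carrying it to s=+40.

Emit:
{"op": "send_rows", "data": {
  "motion": [
    [[18,10,0],-0.019],
    [[23,14,0],-0.019],
    [[23,15,1],-0.019],
    [[22,15,1],-0.019],
    [[22,15,1],-0.019]
  ]
}}

```text
time_s: 23.82
position: [0.5518, 0.105, 0.2917]
tcp_rot: [[1.0, 0.004, 0.007], [0.004, -0.999, -0.046], [0.007, 0.046, -0.999]]
force: [-0.0, 0.4, -1.0]
opening: 0.273
```

```bash
python3 plan.py 0.667 0.0194 0.29 4.7 5
```

```text
t 23.82 pos [0.5518 0.105  0.2917] az 0.22 open 0.273 F [-0.   0.4 -1. ] j [ 1. 22. 88. -3. 70.  2.]
dist 143.5 world turn 4.5 min rows 4
[[[23, 17, 1], -0.016], [[23, 18, 1], -0.016], [[22, 18, 1], -0.016], [[22, 18, 1], -0.016], [[22, 19, 1], -0.016]]
```

Emit:
{"op": "send_rows", "data": {
  "motion": [
    [[23,17,0],-0.016],
    [[23,18,0],-0.016],
    [[22,18,0],-0.016],
    [[20,16,0],-0.015],
    [[10,8,0],-0.01]
  ]
}}

```text
time_s: 24.23
position: [0.6542, 0.0254, 0.2894]
tcp_rot: [[0.997, 0.079, -0.003], [0.079, -0.996, -0.046], [-0.007, 0.046, -0.999]]
force: [-0.3, -0.0, -0.3]
opening: 0.273
```

```bash
python3 plan.py 0.667 0.0194 0.20 4.7 5
```

```text
t 24.23 pos [0.6542 0.0254 0.2894] az 4.54 open 0.273 F [-0.3 -0.  -0.3] j [ -6.  30.  74.  -3.  76. -10.]
dist 90.5 world turn 0.2 min rows 3
[[[3, 1, 18], -0.001], [[3, 1, 18], -0.001], [[3, 1, 18], -0.001], [[3, 1, 18], -0.001], [[3, 1, 18], -0.001]]
```

Emit:
{"op": "send_rows", "data": {
  "motion": [
    [[6,2,12],0],
    [[5,1,18],0],
    [[3,1,18],0],
    [[1,1,18],0],
    [[0,1,18],0]
  ]
}}

```text
time_s: 24.65
position: [0.6715, 0.0143, 0.1993]
tcp_rot: [[0.997, 0.075, -0.002], [0.075, -0.996, -0.046], [-0.005, 0.046, -0.999]]
force: [-0.2, -0.5, -1.0]
opening: 0.276
```

```bash
python3 plan.py 0.667 0.0194 0.173 4.7 5;python3 - <<'E'
from h import *
S=cam('scene');T=cam('top')
I=cv2.resize(S['image'][170:320,170:370],(600,450),interpolation=cv2.INTER_CUBIC);cv2.imwrite('pics/s13.png',I)
E
```

```text
t 24.65 pos [0.6715 0.0143 0.1993] az 4.28 open 0.276 F [-0.2 -0.5 -1. ] j [ -7.  37.  77.  -3.  66. -10.]
dist 27.2 world turn 0.4 min rows 1
[[[-1, -1, 5], -0.001], [[-1, -1, 5], -0.001], [[-1, -1, 5], -0.001], [[-1, -1, 5], -0.001], [[-1, -1, 5], -0.001]]
```

View pics/s13.png

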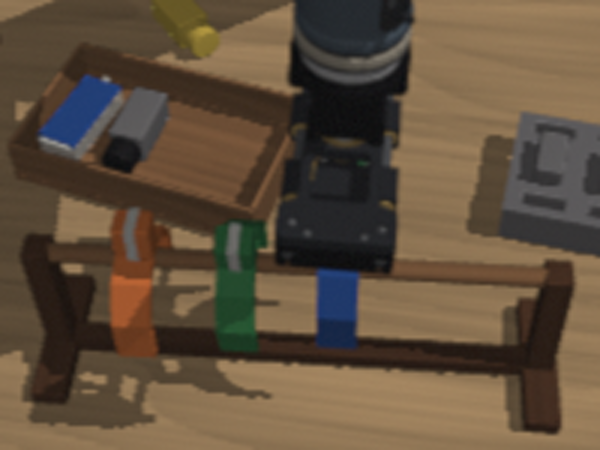

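Blue's near leg is in front of the bar at crop (338,310), about 100 px from green. Lowering it.

Emit:
{"op": "send_rows", "data": {
  "motion": [
    [[-1,-2,7],0],
    [[-1,-2,7],0],
    [[-1,-1,5],0],
    [[0,-1,3],0],
    [[0,0,2],0]
  ]
}}

```text
time_s: 25.17
position: [0.6636, 0.0217, 0.1711]
tcp_rot: [[0.997, 0.076, -0.01], [0.076, -0.996, -0.044], [-0.014, 0.043, -0.999]]
force: [-0.9, 0.8, 6.0]
opening: 0.274
```

Emit:
{"op": "send_rows", "data": {
  "motion": [
    [[0,0,2],0],
    [[0,0,2],0],
    [[0,0,1],0],
    [[0,0,1],0],
    [[0,0,1],0]
  ]
}}

```text
time_s: 25.58
position: [0.6672, 0.0215, 0.1693]
tcp_rot: [[0.997, 0.077, 0.001], [0.077, -0.996, -0.046], [-0.002, 0.046, -0.999]]
force: [0.2, 0.4, 3.6]
opening: 0.274
```

Emit:
{"op": "send_rows", "data": {
  "motion": [
    [[0,0,0],0],
    [[0,0,0],0],
    [[0,0,0],0],
    [[0,0,0],0],
    [[0,0,0],0]
  ],
  "gripper": 0.3
}}

```text
time_s: 26.0
position: [0.6668, 0.0212, 0.1684]
tcp_rot: [[0.997, 0.076, -0.0], [0.076, -0.996, -0.046], [-0.004, 0.045, -0.999]]
force: [1.2, 0.3, 0.1]
opening: 0.567
```

Emit:
{"op": "send_rows", "data": {
  "motion": [
    [[0,0,0],0],
    [[0,0,-6],0],
    [[0,1,-12],0],
    [[0,1,-18],0],
    [[0,1,-20],0]
  ]
}}

```text
time_s: 26.42
position: [0.6636, 0.021, 0.2219]
tcp_rot: [[0.997, 0.077, -0.013], [0.076, -0.996, -0.044], [-0.016, 0.043, -0.999]]
force: [-0.0, 0.0, -0.3]
opening: 0.702
```

```bash
python3 plan.py 0.4715 0.3012 0.25 -6 15
```

```text
t 26.42 pos [0.6636 0.021  0.2219] az 4.36 open 0.702 F [-0.   0.  -0.3] j [ -7.  35.  77.  -3.  69. -10.]
dist 340.9 world turn -10.4 min rows 9
[[[-11, -20, -3], 0.012], [[-12, -19, -3], 0.012], [[-12, -19, -3], 0.012], [[-12, -19, -2], 0.012], [[-12, -19, -2], 0.012]]
[[[-13, -19, -2], 0.012], [[-13, -19, -2], 0.012], [[-13, -18, -2], 0.012], [[-13, -18, -2], 0.012], [[-13, -18, -2], 0.012]]
[[[-14, -18, -2], 0.012], [[-14, -18, -2], 0.012], [[-14, -18, -2], 0.012], [[-14, -18, -2], 0.012], [[-15, -17, -2], 0.012]]
```

Emit:
{"op": "send_rows", "data": {
  "motion": [
    [[-6,-10,-12],0.01],
    [[-12,-18,-8],0.012],
    [[-12,-20,-3],0.012],
    [[-12,-20,-2],0.012],
    [[-12,-20,-2],0.012]
  ],
  "gripper": 0
}}

```text
time_s: 26.83
position: [0.609, 0.1073, 0.257]
tcp_rot: [[1.0, 0.006, 0.006], [0.006, -0.999, -0.046], [0.005, 0.046, -0.999]]
force: [0.5, 0.5, 0.3]
opening: 0.964
```

Emit:
{"op": "send_rows", "data": {
  "motion": [
    [[-13,-20,0],0.012],
    [[-13,-20,0],0.012],
    [[-13,-20,0],0.012],
    [[-13,-20,0],0.012],
    [[-13,-20,0],0.012]
  ]
}}

```text
time_s: 27.25
position: [0.5399, 0.2161, 0.2582]
tcp_rot: [[0.998, -0.06, 0.012], [-0.059, -0.997, -0.043], [0.014, 0.042, -0.999]]
force: [0.4, -0.4, 0.7]
opening: 1.0
```

```bash
python3 plan.py 0.4715 0.3012 0.24 -6 5
```

```text
t 27.25 pos [0.5399 0.2161 0.2582] az -3.41 open 1.0 F [ 0.4 -0.4  0.7] j [12. 26. 87. -3. 67. 17.]
dist 110.7 world turn -2.6 min rows 3
[[[-15, -16, 3], 0.009], [[-15, -16, 3], 0.009], [[-15, -16, 3], 0.009], [[-15, -16, 3], 0.009], [[-15, -16, 3], 0.009]]
```

Emit:
{"op": "send_rows", "data": {
  "motion": [
    [[-14,-17,3],0.009],
    [[-14,-17,3],0.009],
    [[-14,-16,3],0.009],
    [[-12,-14,3],0.009],
    [[-7,-8,3],0.006]
  ]
}}

```text
time_s: 27.67
position: [0.4767, 0.3007, 0.2444]
tcp_rot: [[0.995, -0.102, 0.017], [-0.102, -0.994, -0.038], [0.02, 0.036, -0.999]]
force: [0.2, 0.1, -1.1]
opening: 0.999
```

```bash
python3 plan.py 0.4715 0.3012 0.17 -6 5;python3 - <<'E'
from h import *
S=cam('scene');T=cam('top')
I=cv2.resize(S['image'][150:320,170:440],(800,504),interpolation=cv2.INTER_CUBIC);cv2.imwrite('pics/s14.png',I)
E
```

```text
t 27.67 pos [0.4767 0.3007 0.2444] az -5.84 open 0.999 F [ 0.2  0.1 -1.1] j [22. 25. 91. -3. 64. 29.]
dist 74.6 world turn -0.2 min rows 2
[[[-1, -1, 15], 0.001], [[-1, -1, 15], 0.001], [[-1, -1, 15], 0.001], [[-1, -1, 15], 0.001], [[-1, -1, 15], 0.001]]
```

View pics/s14.png

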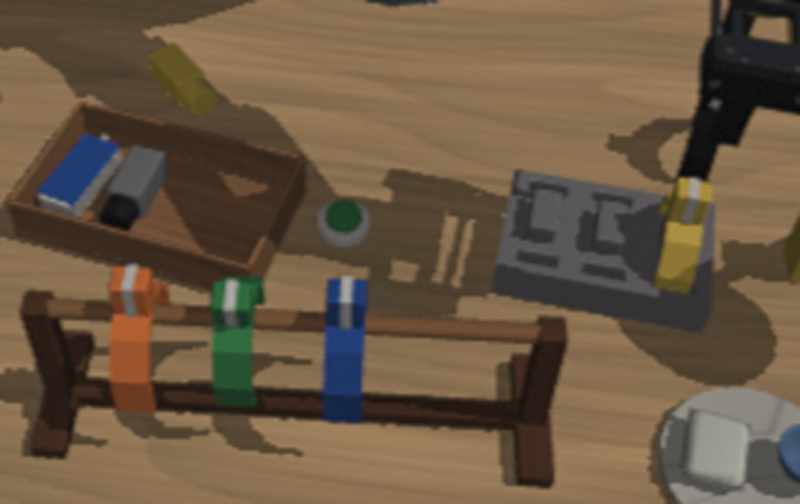

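Orange, green and blue hang evenly spaced (crop 130, 235 and 345 on row 340). The hand is over yellow (crop 690,200). I'll check the black arch's position for clearance before going down.

Run:
```python
from h import *
np.set_printoptions(precision=3,suppress=True)
S=cam('scene');T=cam('top')
print('black saddle',tri(S,(413.6,182.6),T,(143.1,285)),'knot top',tri(S,(413.5,174),T,(136,286)))
print('big yellow saddle',tri(S,(474.5,220.8),T,(87.5,228.7)),'knot',tri(S,(478,205),T,(78,228)))
```

```text
black saddle (array([0.308, 0.343, 0.08 ]), np.float64(0.010510108529663479)) knot top (array([0.307, 0.341, 0.114]), np.float64(0.002514048753996124))
big yellow saddle (array([0.447, 0.486, 0.092]), np.float64(0.001464832713275084)) knot (array([0.444, 0.479, 0.147]), np.float64(0.003475498684572026))
```

Black tops out at about 0.115 m and is 165 mm away. The big yellow tops out at about 0.15 m and is 180 mm away. Both are clear, so I'm descending.

Emit:
{"op": "send_rows", "data": {
  "motion": [
    [[-1,0,12],0],
    [[-1,0,16],0],
    [[-1,0,16],0],
    [[0,0,15],0],
    [[0,0,12],0]
  ]
}}

```text
time_s: 28.28
position: [0.4853, 0.2943, 0.1778]
tcp_rot: [[0.994, -0.108, 0.034], [-0.107, -0.994, -0.035], [0.037, 0.031, -0.999]]
force: [-0.5, -0.3, -0.6]
opening: 0.999
```

```bash
python3 plan.py 0.4715 0.3012 0.113 -6 5
```

```text
t 28.28 pos [0.4853 0.2943 0.1778] az -6.15 open 0.999 F [-0.5 -0.3 -0.6] j [21. 30. 94. -3. 54. 29.]
dist 66.7 world turn 0.1 min rows 2
[[[-3, -1, 13], -0.001], [[-3, -1, 13], -0.001], [[-3, -1, 13], -0.001], [[-3, -1, 13], -0.001], [[-3, -1, 13], -0.001]]
```

Emit:
{"op": "send_rows", "data": {
  "motion": [
    [[-4,-2,12],0],
    [[-4,-2,13],0],
    [[-4,-1,13],0],
    [[-3,-1,12],0],
    [[-2,-1,8],0]
  ]
}}

```text
time_s: 28.7
position: [0.4778, 0.2962, 0.1181]
tcp_rot: [[0.992, -0.118, 0.04], [-0.117, -0.993, -0.035], [0.044, 0.03, -0.999]]
force: [0.6, 0.6, 0.2]
opening: 0.996
```

```bash
python3 plan.py 0.4715 0.3012 0.113 -6 4
```

```text
t 28.7 pos [0.4778 0.2962 0.1181] az -6.71 open 0.996 F [0.6 0.6 0.2] j [22. 35. 98. -4. 46. 31.]
dist 9.5 world turn 0.7 min rows 1
[[[-2, -1, 1], -0.003], [[-2, -1, 1], -0.003], [[-2, -1, 1], -0.003], [[-2, -1, 1], -0.003]]
```

Emit:
{"op": "send_rows", "data": {
  "motion": [
    [[-2,-2,1],-0.004],
    [[-2,-2,2],-0.004],
    [[-2,-2,1],-0.004],
    [[-1,-1,0],0],
    [[0,0,0],0]
  ]
}}

```text
time_s: 29.12
position: [0.4738, 0.3028, 0.1137]
tcp_rot: [[0.993, -0.109, 0.041], [-0.107, -0.994, -0.035], [0.045, 0.03, -0.999]]
force: [-0.1, 0.2, 0.9]
opening: 1.002
```

```bash
python3 plan.py 0.4715 0.3012 0.113 -6 4;python3 - <<'E'
from h import *
S=cam('scene');T=cam('top')
I=cv2.resize(S['image'][150:270,320:480],(800,600),interpolation=cv2.INTER_CUBIC);cv2.imwrite('pics/s15.png',I)
E
```

```text
t 29.12 pos [0.4738 0.3028 0.1137] az -6.16 open 1.002 F [-0.1  0.2  0.9] j [23. 36. 98. -4. 45. 32.]
dist 2.9 world turn 0.2 min rows 1
[[[-1, 0, 0], -0.001], [[-1, 0, 0], -0.001], [[-1, 0, 0], -0.001], [[-1, 0, 0], -0.001]]
```

View pics/s15.png

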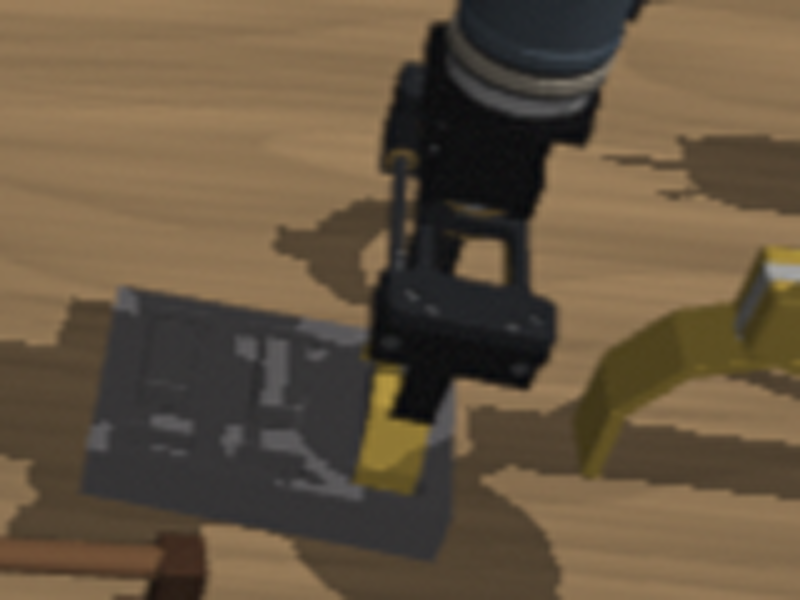

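Run:
```python
from fit import *
S=cam('scene');s=bot.read_state();p=np.array(s['position']);R=np.array(s['tcp_rot'])
for q in (p+R[:,0]*.0585+R[:,2]*.019,):print('tip outer',(proj(S,q)-[320,150])*5)
I=cv2.resize(S['image'][150:270,320:480],(800,600),interpolation=cv2.INTER_CUBIC)
for pl in band_polys([.4722,.3009,-.104],.01):
    h=cv2.convexHull(((proj(S,pl)-[320,150]+.5)*5).astype(np.float32)).astype(int);cv2.polylines(I,[h],True,(255,0,255),1)
cv2.imwrite('pics/s16.png',I[200:])
```

```text
tip outer [[408.78293954 432.74109   ]]
```

View pics/s16.png

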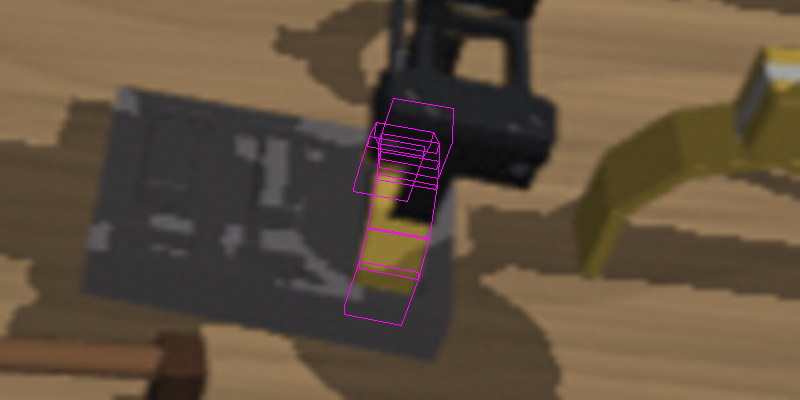

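The band model overlay sits on the yellow band, and the finger tip at crop (412,420) is within about 3 mm of its centre line. Closing with a 2 mm nudge.

Emit:
{"op": "send_rows", "data": {
  "motion": [
    [[-2,2,0],0],
    [[0,1,0],0],
    [[0,0,0],0],
    [[0,0,0],0],
    [[0,0,0],0]
  ],
  "gripper": 1
}}

```text
time_s: 29.68
position: [0.4717, 0.2997, 0.1146]
tcp_rot: [[0.993, -0.109, 0.043], [-0.107, -0.994, -0.035], [0.046, 0.03, -0.998]]
force: [0.5, 0.1, -0.2]
opening: 0.706
```

Emit:
{"op": "send_rows", "data": {
  "motion": [
    [[0,0,0],0],
    [[0,0,0],0],
    [[0,0,0],0],
    [[0,0,0],0],
    [[0,0,0],0]
  ]
}}

```text
time_s: 30.1
position: [0.4718, 0.2997, 0.1146]
tcp_rot: [[0.993, -0.109, 0.043], [-0.107, -0.994, -0.035], [0.046, 0.03, -0.998]]
force: [-1.1, -0.2, 0.6]
opening: 0.326
```

Emit:
{"op": "send_rows", "data": {
  "motion": [
    [[0,0,0],0],
    [[0,0,0],0],
    [[0,0,0],0],
    [[0,0,0],0],
    [[0,0,0],0]
  ]
}}

```text
time_s: 30.52
position: [0.4711, 0.2998, 0.1149]
tcp_rot: [[0.993, -0.109, 0.041], [-0.108, -0.994, -0.035], [0.045, 0.03, -0.999]]
force: [-0.3, 0.1, 0.9]
opening: 0.274
```

Emit:
{"op": "send_rows", "data": {
  "motion": [
    [[0,0,-6],0],
    [[1,0,-10],0],
    [[1,0,-12],0],
    [[1,1,-14],0],
    [[1,0,-16],0]
  ]
}}

```text
time_s: 30.93
position: [0.4705, 0.2991, 0.173]
tcp_rot: [[0.994, -0.108, 0.033], [-0.107, -0.994, -0.038], [0.037, 0.035, -0.999]]
force: [0.0, -0.0, -0.0]
opening: 0.275
```

Emit:
{"op": "send_rows", "data": {
  "motion": [
    [[1,0,-18],0],
    [[1,1,-22],0],
    [[1,0,-24],0],
    [[1,1,-24],0],
    [[1,0,-20],0]
  ]
}}

```text
time_s: 31.35
position: [0.4703, 0.3, 0.2883]
tcp_rot: [[0.994, -0.108, 0.032], [-0.107, -0.993, -0.039], [0.036, 0.035, -0.999]]
force: [-0.3, 1.0, -0.7]
opening: 0.276
```

```bash
python3 plan.py 0.6605 0.0991 0.29 4.7 11;python3 - <<'E'
from h import *
S=cam('scene');T=cam('top')
I=cv2.resize(S['image'][110:280,270:470],(600,510),interpolation=cv2.INTER_CUBIC);cv2.imwrite('pics/s17.png',I)
E
```

```text
t 31.35 pos [0.4703 0.3    0.2883] az -6.15 open 0.276 F [-0.3  1.  -0.7] j [23. 22. 89. -3. 68. 30.]
dist 276.6 world turn 10.8 min rows 7
[[[19, 16, 1], -0.017], [[19, 17, 1], -0.017], [[19, 17, 1], -0.017], [[18, 17, 1], -0.017], [[18, 18, 1], -0.017]]
[[[18, 18, 1], -0.017], [[17, 18, 1], -0.017], [[17, 18, 1], -0.017], [[17, 19, 1], -0.017], [[16, 19, 1], -0.017]]
[[[16, 19, 1], -0.017]]
```

View pics/s17.png

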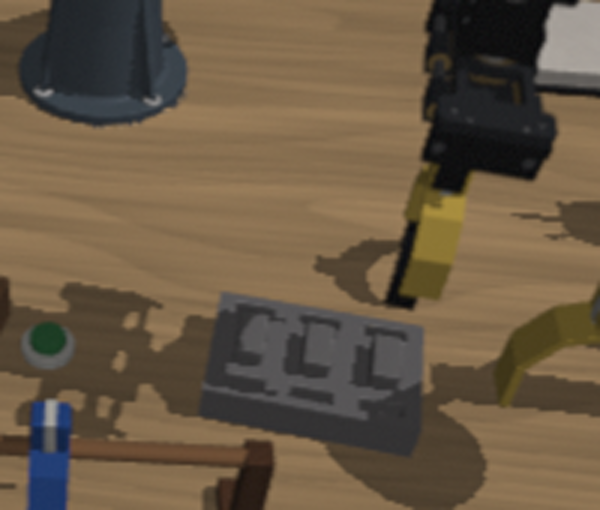

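Yellow is out of the empty mould and held. Carrying it to s=+120.

Emit:
{"op": "send_rows", "data": {
  "motion": [
    [[14,12,0],-0.017],
    [[19,17,0],-0.017],
    [[19,17,0],-0.017],
    [[18,17,1],-0.017],
    [[18,18,1],-0.017]
  ]
}}

```text
time_s: 31.87
position: [0.5506, 0.2149, 0.2936]
tcp_rot: [[0.999, -0.01, 0.035], [-0.009, -0.999, -0.034], [0.035, 0.034, -0.999]]
force: [1.1, 0.1, -1.0]
opening: 0.275
```

```bash
python3 plan.py 0.6605 0.0991 0.29 4.7 6
```

```text
t 31.87 pos [0.5506 0.2149 0.2936] az -0.53 open 0.275 F [ 1.1  0.1 -1. ] j [12. 24. 84. -2. 70. 13.]
dist 159.7 world turn 5.2 min rows 4
[[[18, 19, 2], -0.015], [[18, 19, 2], -0.015], [[18, 20, 2], -0.015], [[18, 20, 2], -0.015], [[17, 20, 2], -0.015]]
[[[17, 20, 2], -0.015]]
```

Emit:
{"op": "send_rows", "data": {
  "motion": [
    [[20,21,1],-0.017],
    [[20,22,1],-0.017],
    [[20,22,1],-0.017],
    [[20,22,1],-0.017],
    [[16,18,1],-0.017]
  ]
}}

```text
time_s: 32.28
position: [0.6492, 0.1064, 0.2891]
tcp_rot: [[0.997, 0.08, 0.024], [0.081, -0.996, -0.035], [0.021, 0.037, -0.999]]
force: [0.3, -0.4, -0.6]
opening: 0.272
```

```bash
python3 plan.py 0.6605 0.0991 0.20 4.7 5
```

```text
t 32.28 pos [0.6492 0.1064 0.2891] az 4.64 open 0.272 F [ 0.3 -0.4 -0.6] j [ 0. 30. 75. -2. 74. -4.]
dist 90.1 world turn 0.1 min rows 3
[[[2, 1, 18], -0.0], [[2, 1, 18], -0.0], [[2, 1, 18], -0.0], [[2, 1, 18], -0.0], [[2, 1, 18], -0.0]]
```

Emit:
{"op": "send_rows", "data": {
  "motion": [
    [[3,1,12],0],
    [[2,1,17],0],
    [[1,1,18],0],
    [[0,1,17],0],
    [[0,0,14],0]
  ]
}}

```text
time_s: 32.7
position: [0.6604, 0.0943, 0.205]
tcp_rot: [[0.997, 0.072, 0.025], [0.073, -0.997, -0.036], [0.022, 0.038, -0.999]]
force: [0.6, -0.2, -1.0]
opening: 0.28
```

```bash
python3 plan.py 0.6605 0.0991 0.173 4.7 5;python3 - <<'E'
from h import *
S=cam('scene');T=cam('top')
I=cv2.resize(S['image'][170:320,170:370],(600,450),interpolation=cv2.INTER_CUBIC);cv2.imwrite('pics/s18.png',I)
E
```

```text
t 32.7 pos [0.6604 0.0943 0.205 ] az 4.17 open 0.28 F [ 0.6 -0.2 -1. ] j [-1. 35. 78. -2. 65. -4.]
dist 32.4 world turn 0.5 min rows 1
[[[0, -1, 6], -0.002], [[0, -1, 6], -0.002], [[0, -1, 6], -0.002], [[0, -1, 6], -0.002], [[0, -1, 6], -0.002]]
```

View pics/s18.png

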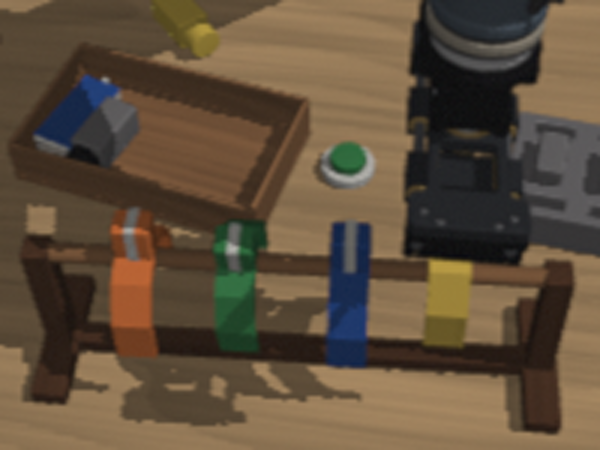

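The dispenser has been knocked aside against the pill box (crop 105,130), by the announced disturbance with the robot away; both are still in the bin. Yellow is astride at crop (447,300). Lowering it.

Emit:
{"op": "send_rows", "data": {
  "motion": [
    [[0,-1,8],0],
    [[0,-1,8],0],
    [[0,-1,6],0],
    [[0,-1,4],0],
    [[0,0,2],0]
  ]
}}

```text
time_s: 33.22
position: [0.6581, 0.0997, 0.1735]
tcp_rot: [[0.997, 0.074, 0.019], [0.074, -0.997, -0.035], [0.017, 0.037, -0.999]]
force: [-0.7, 0.1, -0.9]
opening: 0.275
```

Emit:
{"op": "send_rows", "data": {
  "motion": [
    [[0,0,2],0],
    [[0,0,2],0],
    [[0,0,1],0],
    [[0,0,1],0],
    [[0,0,1],0]
  ]
}}

```text
time_s: 33.63
position: [0.6603, 0.0999, 0.1692]
tcp_rot: [[0.997, 0.074, 0.026], [0.075, -0.997, -0.035], [0.023, 0.037, -0.999]]
force: [-1.0, 0.0, 4.6]
opening: 0.274
```

Emit:
{"op": "send_rows", "data": {
  "motion": [
    [[0,0,0],0],
    [[0,0,0],0],
    [[0,0,0],0],
    [[0,0,0],0],
    [[0,0,0],0]
  ],
  "gripper": 0.3
}}

```text
time_s: 34.05
position: [0.6606, 0.0996, 0.1695]
tcp_rot: [[0.997, 0.074, 0.027], [0.075, -0.997, -0.036], [0.024, 0.038, -0.999]]
force: [-0.4, -0.0, -0.0]
opening: 0.569
```

Emit:
{"op": "send_rows", "data": {
  "motion": [
    [[0,0,0],0],
    [[0,0,-6],0],
    [[0,0,-12],0],
    [[0,1,-18],0],
    [[0,1,-20],0]
  ]
}}

```text
time_s: 34.47
position: [0.6559, 0.0996, 0.2231]
tcp_rot: [[0.997, 0.074, 0.014], [0.074, -0.997, -0.036], [0.012, 0.037, -0.999]]
force: [0.6, 0.7, 0.5]
opening: 0.696
```

Emit:
{"op": "send_rows", "data": {
  "motion": [
    [[-6,2,-18],0],
    [[-12,4,-14],0],
    [[-20,6,-4],0],
    [[-22,8,0],0],
    [[-20,8,0],0]
  ]
}}

```text
time_s: 34.88
position: [0.5835, 0.0677, 0.2719]
tcp_rot: [[0.996, 0.076, 0.038], [0.077, -0.996, -0.035], [0.035, 0.038, -0.999]]
force: [0.3, -0.6, -0.6]
opening: 0.696
```

```bash
python3 plan.py 0.459 -0.007 0.15 0 12;python3 - <<'E'
from h import *
S=cam('scene');T=cam('top')
I=cv2.resize(S['image'][180:320,170:370],(800,560),interpolation=cv2.INTER_CUBIC);cv2.imwrite('pics/s19.png',I)
cv2.imwrite('pics/t19.png',cv2.resize(T['image'][110:270,190:410],(800,582),interpolation=cv2.INTER_CUBIC))
E
```

```text
t 34.88 pos [0.5835 0.0677 0.2719] az 4.44 open 0.696 F [ 0.3 -0.6 -0.6] j [-3. 25. 87. -2. 66. -7.]
dist 189.6 world turn -4.4 min rows 5
[[[-11, 5, 10], 0.006], [[-11, 5, 10], 0.006], [[-11, 5, 10], 0.006], [[-11, 5, 10], 0.006], [[-11, 5, 10], 0.006]]
[[[-11, 5, 10], 0.006], [[-11, 5, 10], 0.006], [[-11, 6, 10], 0.006], [[-11, 6, 10], 0.006], [[-11, 6, 10], 0.006]]
[[[-11, 6, 10], 0.006], [[-11, 6, 10], 0.006]]
```

View pics/s19.png

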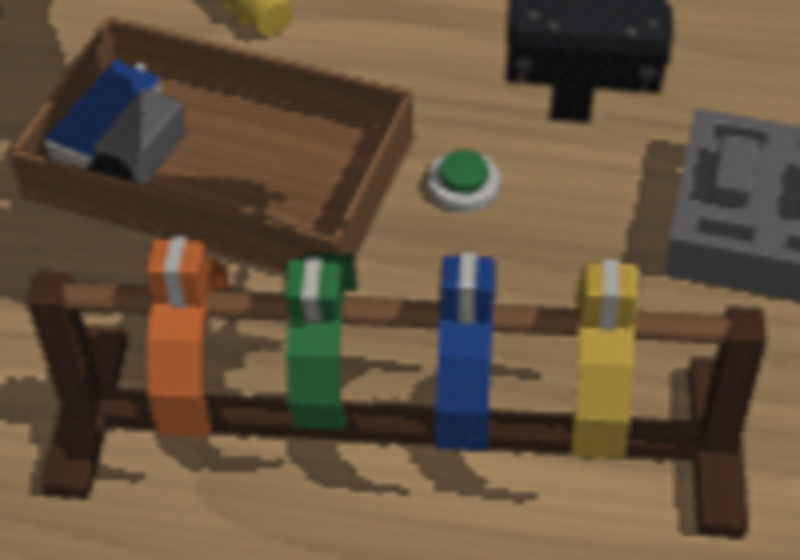

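View pics/t19.png

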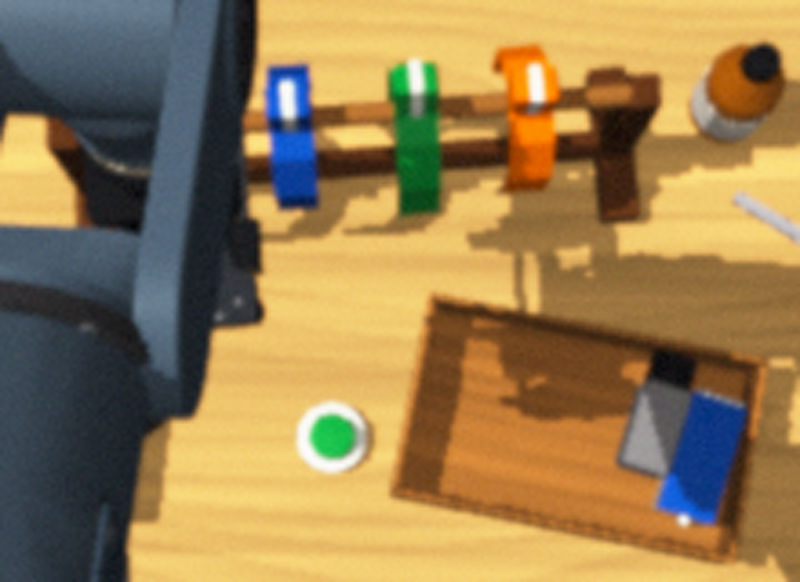

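All four hang astride. Green seems to lean slightly in the top view (415,60 to 415,210), so I'll measure tilts and positions by fitting.

```bash
cat > hung.py <<'E'
from fit import *
import fit as F
np.set_printoptions(precision=3,suppress=True)
MID=np.array([.6703,-.0205]);YW=.082
def polys(q):
    # q: s along bar, pitch, x offset, yaw
    s,pitch,xo,yaw=q
    c,sn=np.cos(pitch),np.sin(pitch);out=[]
    for P in band_polys([0,0,0],0):
        P=P-[0,0,.074];P=P@np.array([[c,0,sn],[0,1,0],[-sn,0,c]]).T
        P=P@np.array([[np.cos(yaw),np.sin(yaw),0],[-np.sin(yaw),np.cos(yaw),0],[0,0,1]])
        o=[MID[0]-np.sin(YW)*s+np.cos(YW)*xo,MID[1]+np.cos(YW)*s+np.sin(YW)*xo,.139]
        out.append(P+o)
    return out
def fith(ds,col,s):
    ms=[]
    for d in ds:
        hsv=cv2.cvtColor(d['image'],cv2.COLOR_BGR2HSV);lo,hi=rng[col]
        if col=='orange': lo=(4,170,80)
        m=cv2.inRange(hsv,np.array(lo),np.array(hi));w=(render(d,polys([s,0,0,YW]),1)>0).astype(np.uint8)
        w=cv2.dilate(w,np.ones((29,29),np.uint8));m=cv2.morphologyEx(m&(w*255),cv2.MORPH_CLOSE,np.ones((5,5),np.uint8));ms.append(m/255.)
    def f(q):
        c=0
        for d,m in zip(ds,ms):
            r=render(d,polys(q));c+=1-np.minimum(r,m).sum()/max(np.maximum(r,m).sum(),1)
        return c
    best=None
    for p0 in(-.15,.15):
        x0=np.array([s,p0,0,YW]);sx=x0+np.vstack([np.zeros(4),np.diag([.01,.15,.006,.15])])
        r=minimize(f,x0,method='Nelder-Mead',options=dict(initial_simplex=sx,xatol=3e-4,fatol=1e-4,maxiter=200))
        if best is None or r.fun<best.fun:best=r
    return best
E
python3 - <<'E'
from hung import *
S=cam('scene');T=cam('top')
for c,s in(('yellow',.12),('blue',.04),('green',-.04),('orange',-.12)):
    for n,ds in(('S',[S]),)+((('ST',[S,T]),) if c!='yellow' else ()):
        r=fith(ds,c,s);print(c,n,'s,pitch,xo,yaw',r.x,round(r.fun,3))
E
```

```text
yellow S s,pitch,xo,yaw [0.122 0.066 0.    0.054] 0.117
blue S s,pitch,xo,yaw [0.042 0.099 0.002 0.103] 0.194
blue ST s,pitch,xo,yaw [0.043 0.092 0.002 0.086] 0.412
green S s,pitch,xo,yaw [-0.043  0.239  0.002  0.146] 0.285
green ST s,pitch,xo,yaw [-0.043  0.168  0.002  0.097] 0.522
orange S s,pitch,xo,yaw [-0.122  0.027  0.001  0.114] 0.249
orange ST s,pitch,xo,yaw [-0.121  0.008  0.001  0.086] 0.859
```

Pitches are at most about 0.2 rad (limit 0.4), crowns lie within 2 mm of the bar axis, and centres are about 80 mm apart. All is well, so now the button with the gripper shut.

Emit:
{"op": "send_rows", "data": {
  "motion": [
    [[-11,5,8],0.006],
    [[-13,7,9],0.006],
    [[-13,7,9],0.006],
    [[-13,7,9],0.006],
    [[-13,7,9],0.006]
  ],
  "gripper": 1
}}

```text
time_s: 35.5
position: [0.5364, 0.0306, 0.2289]
tcp_rot: [[0.997, 0.047, 0.058], [0.049, -0.998, -0.035], [0.056, 0.037, -0.998]]
force: [0.2, 0.2, -0.5]
opening: 0.407
```

Emit:
{"op": "send_rows", "data": {
  "motion": [
    [[-12,7,9],0.006],
    [[-12,7,9],0.006],
    [[-11,7,9],0.006],
    [[-10,6,9],0.006],
    [[-6,4,6],0.006]
  ]
}}

```text
time_s: 35.92
position: [0.4945, -0.0049, 0.1835]
tcp_rot: [[0.998, 0.017, 0.064], [0.019, -0.999, -0.035], [0.064, 0.036, -0.997]]
force: [0.2, -0.4, -1.1]
opening: 0.05
```

```bash
python3 plan.py 0.459 -0.007 0.09 0 5
```

```text
t 35.92 pos [ 0.4945 -0.0049  0.1835] az 1.1 open 0.05 F [ 0.2 -0.4 -1.1] j [-13.  24. 107.  -2.  45. -13.]
dist 100.0 world turn -1.1 min rows 3
[[[-8, 0, 18], 0.004], [[-8, 0, 18], 0.004], [[-8, 0, 18], 0.004], [[-8, 0, 18], 0.004], [[-8, 0, 18], 0.004]]
```

Emit:
{"op": "send_rows", "data": {
  "motion": [
    [[-8,0,12],0],
    [[-10,0,16],0],
    [[-10,0,16],0],
    [[-8,0,16],0],
    [[-6,0,12],0]
  ]
}}

```text
time_s: 36.33
position: [0.4683, -0.0104, 0.1078]
tcp_rot: [[0.997, 0.016, 0.081], [0.019, -0.999, -0.038], [0.08, 0.039, -0.996]]
force: [0.2, 0.2, -0.2]
opening: 0.0
```

```bash
python3 plan.py 0.457 -0.007 0.055 0 5;python3 - <<'E'
from h import *
S=cam('scene')
s=bot.read_state();p=np.array(s['position']);R=np.array(s['tcp_rot']);print(proj(S,[p+R[:,2]*.019,[.458,-.007,.02]]))
I=cv2.resize(S['image'][150:270,210:370],(800,600),interpolation=cv2.INTER_CUBIC);cv2.imwrite('pics/s20.png',I)
E
```

```text
t 36.33 pos [ 0.4683 -0.0104  0.1078] az 1.09 open 0.0 F [ 0.2  0.2 -0.2] j [-14.  31. 114.  -2.  30. -14.]
dist 54.1 world turn -1.1 min rows 2
[[[-3, -1, 10], 0.004], [[-3, -1, 10], 0.004], [[-3, -1, 10], 0.004], [[-3, -1, 10], 0.004], [[-3, -1, 10], 0.004]]
[[283.95346375 207.99080665]
 [285.57575408 221.78399601]]
```

View pics/s20.png

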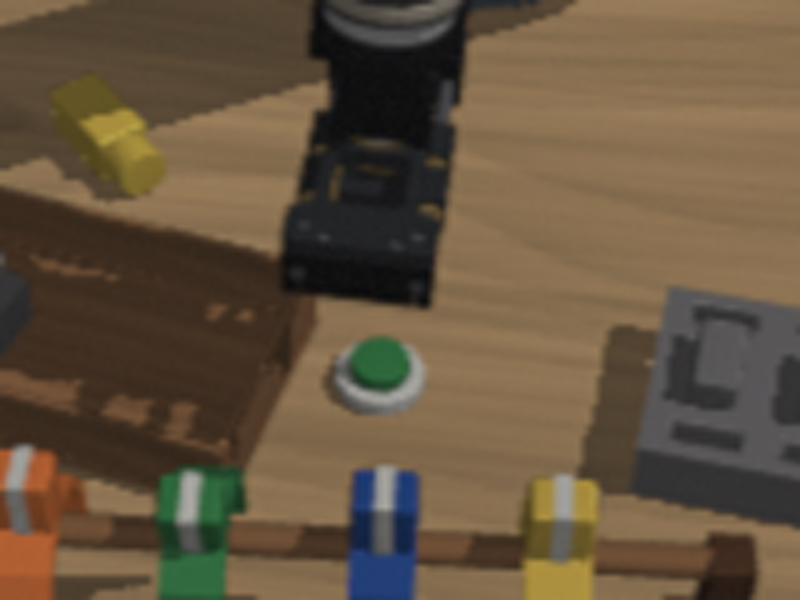

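The button (crop 380,365) lies in front of the closed gripper, with the bands hanging behind it untouched. Continuing down.

Emit:
{"op": "send_rows", "data": {
  "motion": [
    [[-4,-2,10],0],
    [[-4,-1,10],0],
    [[-4,-1,10],0],
    [[-4,-1,9],0],
    [[-3,-1,6],0]
  ]
}}

```text
time_s: 36.8
position: [0.4612, -0.007, 0.0579]
tcp_rot: [[0.996, 0.016, 0.087], [0.019, -0.999, -0.038], [0.086, 0.04, -0.995]]
force: [0.2, -0.7, -0.1]
opening: 0.005
```

```bash
python3 plan.py 0.4565 -0.0065 0.042 0 5
```

```text
t 36.8 pos [ 0.4612 -0.007   0.0579] az 1.12 open 0.005 F [ 0.2 -0.7 -0.1] j [-14.  37. 117.  -3.  21. -13.]
dist 16.6 world turn -1.1 min rows 1
[[[-1, 0, 3], 0.004], [[-1, 0, 3], 0.004], [[-1, 0, 3], 0.004], [[-1, 0, 3], 0.004], [[-1, 0, 3], 0.004]]
```

Emit:
{"op": "send_rows", "data": {
  "motion": [
    [[-3,0,4],0],
    [[-2,0,4],0],
    [[-2,0,4],0],
    [[-1,0,3],0],
    [[0,0,2],0]
  ]
}}

```text
time_s: 37.22
position: [0.4582, -0.0081, 0.0389]
tcp_rot: [[0.996, 0.017, 0.091], [0.02, -0.999, -0.039], [0.09, 0.041, -0.995]]
force: [-1.1, 3.1, 2.7]
opening: 0.01
```

Emit:
{"op": "send_rows", "data": {
  "motion": [
    [[0,0,2],0],
    [[0,0,2],0],
    [[0,0,2],0],
    [[0,0,2],0],
    [[0,0,2],0]
  ]
}}

```text
time_s: 37.63
position: [0.4581, -0.008, 0.035]
tcp_rot: [[0.995, 0.017, 0.095], [0.021, -0.999, -0.041], [0.094, 0.042, -0.995]]
force: [-4.0, 0.8, 23.8]
opening: 0.007
```

The force jumped to 24 N against a 5 N spring over about 6 mm of travel, so the button is at its stop. Hold briefly, then release.

Emit:
{"op": "send_rows", "data": {
  "motion": [
    [[0,0,0],0],
    [[0,0,0],0],
    [[0,0,-4],0],
    [[0,0,-10],0],
    [[0,0,-15],0]
  ]
}}

```text
time_s: 38.05
position: [0.4552, -0.0069, 0.0664]
tcp_rot: [[0.995, 0.017, 0.097], [0.021, -0.999, -0.041], [0.096, 0.043, -0.994]]
force: [0.2, 0.3, -0.2]
opening: 0.001
```

Emit:
{"op": "send_rows", "data": {
  "motion": [
    [[0,0,-18],0],
    [[0,0,-20],0],
    [[0,0,-20],0],
    [[0,0,-20],0],
    [[0,0,-20],0]
  ]
}}

```text
time_s: 38.47
position: [0.4443, -0.0028, 0.1685]
tcp_rot: [[0.996, 0.016, 0.093], [0.02, -0.999, -0.04], [0.092, 0.042, -0.995]]
force: [1.0, 0.2, 0.2]
opening: 0.004
```

Emit:
{"op": "send_rows", "data": {
  "motion": [
    [[-5,-5,-10],0],
    [[-10,-10,0],0],
    [[-10,-20,0],0],
    [[0,-25,0],0],
    [[0,-15,0],0]
  ]
}}

```text
time_s: 38.88
position: [0.4178, 0.072, 0.1786]
tcp_rot: [[0.994, 0.009, 0.106], [0.014, -0.999, -0.044], [0.106, 0.045, -0.993]]
force: [1.0, -0.0, -0.1]
opening: 0.008
```

Run:
```python
from hung import *
S=cam('scene');T=cam('top');s=bot.read_state();print(s['time_s'],s['position'],s['force'])
for c,q in(('yellow',.12),('blue',.04),('green',-.04),('orange',-.12)):
    r=fith([S],c,q);print(c,'s,pitch,xo,yaw',r.x,round(r.fun,3))
cv2.imwrite('pics/s21.png',cv2.resize(S['image'][150:320,150:480],(800,412),interpolation=cv2.INTER_CUBIC));cv2.imwrite('pics/t21.png',T['image'])
```

```text
38.9833 [0.417 0.072 0.178] [-0.1   -0.44  -0.329]
yellow s,pitch,xo,yaw [0.122 0.067 0.    0.027] 0.12
blue s,pitch,xo,yaw [0.042 0.099 0.002 0.103] 0.194
green s,pitch,xo,yaw [-0.043  0.229  0.002  0.143] 0.299
orange s,pitch,xo,yaw [-0.122  0.016  0.     0.123] 0.274
```

View pics/s21.png

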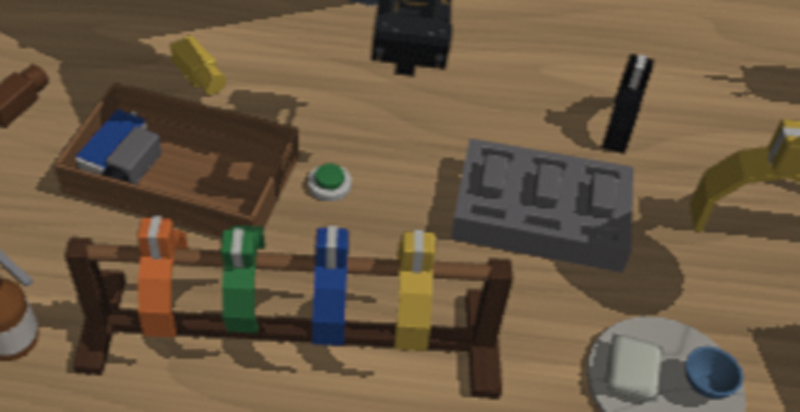

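View pics/t21.png

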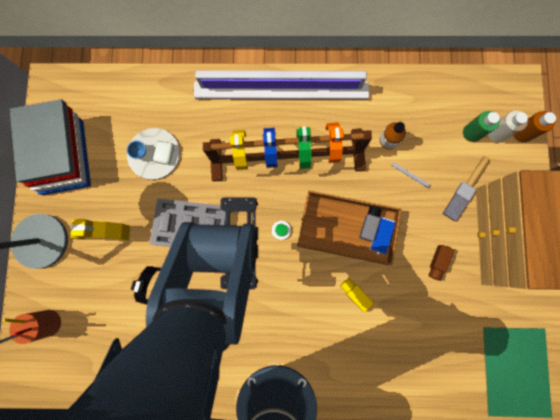

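Four bands hang separately, the button is back up (top 282,230), and the coaster items, bottle, tweezer and brush look unmoved. A closer look at the bin's contents.

Run:
```python
from h import *
import time
S=cam('scene');T=cam('top')
cv2.imwrite('pics/b1.png',np.hstack([cv2.resize(S['image'][175:255,165:285],(450,300),interpolation=cv2.INTER_CUBIC),cv2.resize(T['image'][185:270,290:410],(350,300),interpolation=cv2.INTER_CUBIC)]))
for n in('pill_box','dispenser','bin'):
    a=place_of('scene',n);b=place_of('top',n)
    print(n,[(np.round(x['xy']),round(x['p'],2),onz(S,x['xy'],.006)) for x in a[:3]],[(np.round(x['xy']),round(x['p'],2),onz(T,x['xy'],.006)) for x in b[:3]])
a=cv2.imread('pics/top0.png');c=T['image']
for n,(x,y) in dict(case=(163,153),tea=(137,150),bottle=(393,133),tweezer=(411,176),brush=(468,190),btn=(282,230)).items():
    print(n,cv2.absdiff(a,c)[y-14:y+14,x-14:x+14].mean().round(1))
```

```text
pill_box [(array([196., 209.]), 0.69, array([ 0.43405528, -0.28499626,  0.006     ]))] [(array([383., 239.]), 0.6, array([ 0.43596886, -0.28370377,  0.006     ])), (array([289., 144.]), 0.27, array([ 0.70100472, -0.02612614,  0.006     ]))]
dispenser [(array([161., 193.]), 0.85, array([ 0.38060681, -0.41471495,  0.006     ])), (array([206., 219.]), 0.58, array([ 0.46723732, -0.24414181,  0.006     ])), (array([230., 181.]), 0.54, array([ 0.29804545, -0.21214275,  0.006     ]))] [(array([368., 224.]), 0.93, array([ 0.47828865, -0.24450433,  0.006     ])), (array([435., 261.]), 0.82, array([ 0.38092794, -0.42168622,  0.006     ])), (array([354., 294.]), 0.68, array([ 0.29084154, -0.20519141,  0.006     ]))]
bin [(array([225., 221.]), 0.67, array([ 0.46937029, -0.18455563,  0.006     ])), (array([248., 269.]), 0.25, array([ 0.62311656, -0.08318236,  0.006     ]))] [(array([346., 226.]), 0.93, array([ 0.47041873, -0.1845949 ,  0.006     ]))]
case 12.2
tea 11.2
bottle 8.9
tweezer 12.7
brush 11.7
btn 12.1
```

View pics/b1.png

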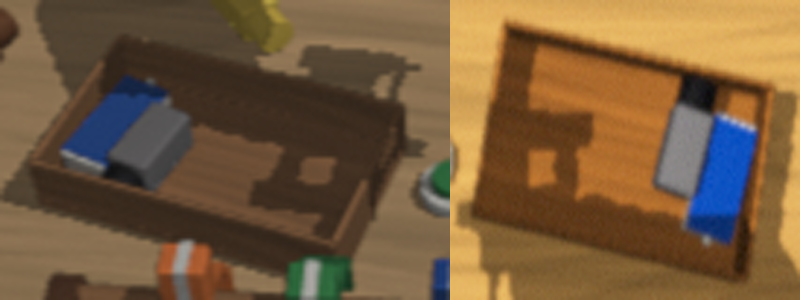

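The dispenser (60 mm off the bin's centre) and the pill box (about 105 mm off) both lie flat inside the bin. The robot is clear and at rest, so I'm handing in.

Run:
```python
from rig import bot
print(bot.hand_in());print(bot.read_state()['time_s'])
```

```text
the job is handed in; nothing more can be done
None
the job is handed in; nothing more can be done
```

I hung all four bands over the stand's bar, pressed and released the lamp's green button, and handed the job in at about 39 s; no verdict is reported. The red band was absent. For yellow I took the smaller one in the mould and left the bigger arch and the black one alone.

**Bands:** The last camera fits put the centres about 80 mm apart, with each crown within 2 mm of the bar's axis. Leans were at most 0.24 rad, against a limit of 0.4. Green leans most: the scene picture alone gives 0.23–0.24 rad, and before the press both cameras together gave 0.17. The scene-only yaws are rough, within about 0.06 rad of the bar.

**Button:** It went down about 6 mm and reached 24 N, which I took as the end of its travel. It looked up again afterwards; I had no direct reading of it.

**Other things:** The dispenser was knocked against the pill box while the robot was away from it. Both ended flat inside the bin. The things on the coaster, the bottle, the tweezer and the brush look unmoved in the pictures; I did not measure their positions.

**Tool tilt:** The tool drifted up to about 6° off vertical during the run, which these moves cannot correct. The grasps and hangs came out fine regardless.

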